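# Load the food warmer, close it and switch it on under its splash guard

### The arm

A 6-joint arm with a two-finger parallel gripper is mounted at the origin on a cart in front of the work surface, level with it; the furniture and walls round the work are solid. World frame = base frame: x ahead of the robot, y to its left, z up, the work surface at z = 0. Lengths are in m, angles in degrees, forces in N, time in s.
With the tool pointing down it reaches from about 0.4 to 0.825 m from the base axis. Payload 7 kg.
Tool frame: the origin (TCP) lies between the finger pads; the fingertips stand 22 mm ahead of it and the grasp point (between the pads) lies 3 mm ahead of it; z points along the fingers, y is the line along which they close (so a half turn about z gives the same grasp; the last joint's range is limited). The gripper opens to 88 mm and grips with 3 to 60 N. Pads are 19 mm wide; open, the fingers measure 130 mm over their backs; the gripper's body (78 mm by 193 mm) begins 47 mm behind the grasp point.
Start: joints at [-52.42, 20.546, 0.682, 0, -70.136, -16.507], TCP at [0.243, -0.63, 0.249] pointing down, gripper open.
Joint ranges: [-176.03, 176.03], [-82.01, 121.73], [-58.28, 71.71], [-173.87, 95.51], [-174.79, -0.11], [-173.66, 173.66]. Speed limits (degrees/s): [136.94, 136.94, 172.46, 180, 180, 180].

### API

Orientations are given as [roll, pitch, yaw] about the fixed x, y, z axes, in that order (R = Rz(yaw) Ry(pitch) Rx(roll)).
In Python, from plant import ctrl gives the robot as it stands.
- The arm moves only by the tool apply_moves, never from a script. Its argument "targets" is a list of rows, each an object with "travel": the shift along the tool's x, y, z in mm, a list of three; "roll": the turn about the tool's z in degrees; "jaw": the finger opening in mm, from 0 to 87.6. In form: [{"travel": [tx, ty, tz], "roll": roll, "jaw": jaw}, ...]. A call has 1 to 10 rows; each row shifts and turns the commanded pose from where the row before left it, along the tool's axes as they then stand; what a row does not reach is not made up. A row lasts 1/10 s, in which the tool goes at most 50 mm and 8.59 degrees, less where a joint would pass 70% of its speed; a pose out of reach is approached as far as the arm can. A call with a gripper value outside its range is refused whole. The fingers move at their own pace and stop on an object; the grip force is fixed at half the most. Time passes only in rows, so rows that do not move let the fingers close. It gives the time, the measured TCP pose, the force, the opening and the grip force at its end, in the units of the state.
- ctrl.get_obs(): the state, without advancing time (a new reading comes with each control period).
- ctrl.snapshot(name): name is "side" or "top"; returns the picture (420x560x3 uint8, red, green, blue); there is no depth.
- ctrl.calibration(name): a dict with "K" (3x3 intrinsics, pixels), "extrinsics" (4x4, takes a point from camera to world coordinates). Camera axes: x right, y down, z forward; pixel columns grow to the right and rows downward; lengths in m; the calibration is good to about 2 mm. A picture is of the moment at which its call begins. calibration takes no time and is no camera call.
- ctrl.close_job(): hands the job in; it is judged then, once.
The state is a dict: "clock": time; "joint_pos": joint angles; "qvel": joint speeds; "tau": joint torques, N m; "tool_pos": TCP position; "orientation": TCP orientation; "force": force on the tool from outside, world axes, zero at the start; "moment": the same for the moment, N m; "opening": finger opening in m; "gripper_force": force on a finger pad.
Only numpy, scipy, OpenCV 4.12 (cv2) and the standard library are available. Lean on these libraries where they do the work, as an engineer would, in place of code of your own. Each camera call takes 0.05 s, during which the arm holds its last target. There are 200 camera calls.

### The job

Warm up the small food tins that stand on the hob: slide the food warmer's flat cover open, stand every tin (there are two or three) upright on the floor of its compartment, then slide the cover fully shut. After that lift the hinged splash guard on the warmer's control box, flip the switch beneath it all the way over to its other side, and lower the guard fully again. Leave the mug and the kitchen timer where they are.

Things in the scene. Friction and masses are not known exactly. Their poses are not given: they have to be found in the camera images.
- warmer: food warmer fixed on the worktop: white box, warmer x -80 to +219 mm, y +-134 mm, with a grey control box on its left (x +-72 mm, y 134 to 229 mm, top at z 70 mm) for the switch and its guard. Origin: on the worktop below the compartment's centre; x away from the robot (within 0.12 rad), y left, z up. x > 70 mm is a closed housing 98 mm high, over which the open cover parks
- compartment (a point): centre of the compartment's flat floor, 14 mm above the worktop; axes as the warmer's. Inside: x -70 to +70 mm, y -118 to +118 mm; the walls end 98 mm above the worktop, and steel rails for the cover stand on the two side walls (beyond y = +-117 mm) up to 114 mm above the worktop. Room for three items side by side along y
- cover (a joint): the flat steel cover of the compartment, 150 x 233 x 8 mm, top face at z = 107 mm: slides along the warmer's x, 0 = fully shut (against its stop), 0.15 m = fully open, away from the robot. Starts 0 to 40 mm open. Slides with about 1.5 N of friction and stays where it is left
- cover_handle (a point): middle of the black bar handle that stands on the centre of the cover: 14 mm thick along the warmer's x, 80 mm long along y, 28 mm high, from z = 107 to 135 mm; this point is at z = 121 mm. It moves with the cover
- guard (a joint): the splash guard, a white hood 88 x 78 x 48 mm (open below), hinged along the warmer's y at its far lower edge: 0 = lowered over the switch, grows as it is lifted up and away from the robot, stop at 1.75 rad. Stiff hinge (0.045 N m): stays at any angle. Starts 0 to 0.3 rad open. Beyond about 1.5 rad there is room over the switch
- guard_tab (a point): grip point on the guard's pull tab: 16 mm wide along the warmer's y, 10 mm thick, it sticks out 42 mm from the hood's front wall (towards the robot when lowered, upward when lifted by 90 degrees). This point is 28 mm out from that wall, 14 mm from the tab's end; with the guard lowered it is 116 mm in front of the hinge and 42 mm above it
- guard_hinge (a point): middle of the guard's hinge axis, on the control box at warmer x = 52, y = 181.5, z = 72 mm; its axes are those of the warmer
- toggle (a joint): the black toggle switch under the guard: 0 = leaning to the left, away from the compartment (off, start 0 to 0.08), 0.9 rad = leaning to the right, towards the compartment (on, at its stop). It turns about the warmer's x axis, 0.03 N m of friction, and stays where it is left
- toggle_tip (a point): tip of the toggle switch: a paddle 22 mm wide along the warmer's x, 10 mm thick, 38 mm long from its pivot at warmer x = -12, y = 181.5, z = 71 mm, leaning 0.45 rad to either side
- tin_a: the first of three identical small closed food tins: plain cylinder with a pale yellow lid and a green side, 57 mm across and 72 mm high, about 0.2 kg; it starts upright on the flat hob (surface 2.5 mm above the worktop) or is absent. Origin: centre of the underside, z up along its axis
- tin_b: the second of three identical small closed food tins: plain cylinder with a pale yellow lid and a green side, 57 mm across and 72 mm high, about 0.2 kg; it starts upright on the flat hob (surface 2.5 mm above the worktop) or is absent. Origin: centre of the underside, z up along its axis
- tin_c: the third of three identical small closed food tins: plain cylinder with a pale yellow lid and a green side, 57 mm across and 72 mm high, about 0.2 kg; it starts upright on the flat hob (surface 2.5 mm above the worktop) or is absent. Origin: centre of the underside, z up along its axis
- mug: bystander: white mug, 92 x 127 x 95 mm, on the hob behind the tins; leave it alone
- timer: bystander: round white kitchen timer, 65 mm across, 39 mm high, on the hob behind the tins; leave it alone
Not all that is in view belongs to the job. Leave any pink or turquoise look-alike of the tin_c alone. Leave any orange look-alike of the tin_a alone.

How it is judged (in metres and radians):
On the way, in this order (a step that is already met when the one before it is completed fails the run):
1. all tins stand upright inside the compartment (x of tin_a in the frame of warmer between -0.055 and 0.055 m and y of tin_a in the frame of warmer between -0.105 and 0.105 m and z of tin_a in the frame of warmer between 0.008 and 0.024 m and angle between each of tin_a, tin_b, tin_c's own z axis and vertical below 0.15 rad and x of tin_b in the frame of warmer between -0.055 and 0.055 m and y of tin_b in the frame of warmer between -0.105 and 0.105 m and z of tin_b in the frame of warmer between 0.008 and 0.024 m and x of tin_c in the frame of warmer between -0.055 and 0.055 m and y of tin_c in the frame of warmer between -0.105 and 0.105 m and z of tin_c in the frame of warmer between 0.008 and 0.024 m), for 0.2 s.
2. the cover is slid fully shut over them (value of joint cover below 0.006 m), for 0.2 s.
3. the splash guard is lifted (value of joint guard above 0.9 rad), for 0.2 s.
4. the switch is flipped over (value of joint toggle above 0.75 rad), for 0.2 s.
At the end, for the whole second after the job is handed in: Every tin present stands upright (within 0.15 rad) and at rest on the compartment floor, the cover is shut to within 6 mm, the switch is over to the compartment side (beyond 0.75 rad), and the guard is lowered to within 0.06 rad (all of step 1 and linear speed of each of tin_a, tin_b, tin_c below 0.02 m/s and value of joint cover below 0.006 m and value of joint guard below 0.06 rad and value of joint toggle above 0.75 rad); the robot touches nothing.
It fails at once if the mug or the timer is pushed more than 40 mm from its place (distance of any of mug, timer from where it was at the start of the episode above 0.04 m).
Of tin_a, tin_b, tin_c only 2 to 3 are there at a start; the rules pass over those that are not, and their reading is None.
At some moment in a run one of tin_a, tin_b, tin_c may be knocked a few centimetres aside while the robot is not near it.
Once in a run the grip may slacken for a moment while it holds something.
It also fails if it takes over 208 s, if anything falls off the work surface, if the arm or the gripper's body presses on something with over 40 N, if the wrist force passes 120 N, or if a joint passes its speed limit or range.

## Working session

There is one attempt and no reset: what is moved stays moved. The work goes in short steps, Python scripts to look and compute and a tool call to move; the robot and the scene stay as the last step left them, time stands still between calls to the robot, and variables do not carry over. Pictures are saved under pics/ and viewed, at most 17 in all, crops included, and the job is handed in when it is done.

Besides the shell and the picture viewer there is one more tool, called by a JSON object that holds its "name" and its "arguments", one argument or row to a line. apply_moves: Moves the arm, as the interface text tells. Its arguments: {"type":"object","properties":{"targets":{"type":"array","items":{"type":"object","properties":{"travel":{"type":"array","items":{"type":"number"}},"roll":{"type":"number"},"jaw":{"type":"number"}}}}},"required":["targets"]}

```bash
ls; mkdir -p pics
python3 - <<'E'
from plant import ctrl
import cv2,numpy as np
np.set_printoptions(precision=4,suppress=True)
for n in("side","top"):
    im=ctrl.snapshot(n); cv2.imwrite(f"pics/{n}0.png",im[:,:,::-1])
    c=ctrl.calibration(n); print(n,c["K"],c["extrinsics"])
print(ctrl.get_obs())
E
```

```text
pics
side [[495.695    0.     274.7701]
 [  0.     495.695  202.7784]
 [  0.       0.       1.    ]] [[-0.9973 -0.0602  0.0425  0.4379]
 [-0.0715  0.6512 -0.7555  0.8763]
 [ 0.0178 -0.7565 -0.6537  1.0532]
 [ 0.      0.      0.      1.    ]]
top [[508.7379   0.     280.7055]
 [  0.     508.7379 215.4588]
 [  0.       0.       1.    ]] [[ 0.46   -0.7787  0.4266 -0.1717]
 [-0.8879 -0.399   0.2292 -0.5734]
 [-0.0083 -0.4842 -0.8749  1.4605]
 [ 0.      0.      0.      1.    ]]
{'clock': 0.1, 'joint_pos': array([-52.4181,  20.5864,   0.6393,  -0.019 , -70.1342, -16.5046]), 'qvel': array([ 0.1155, -0.0456,  0.1371,  0.0574,  0.0122,  0.0352]), 'tau': array([  0.0004, -58.4165,  29.3753,   7.0154,   0.0102,  -0.0001]), 'tool_pos': array([ 0.2426, -0.6295,  0.2477]), 'orientation': array([ 179.917 ,   -0.006 , -158.9291]), 'force': array([-0.2476,  0.6328,  0.4849]), 'moment': array([-0.0447,  0.0268, -0.0031]), 'gripper_force': 0.0, 'opening': 0.08764797805511697}
```

View pics/side0.png

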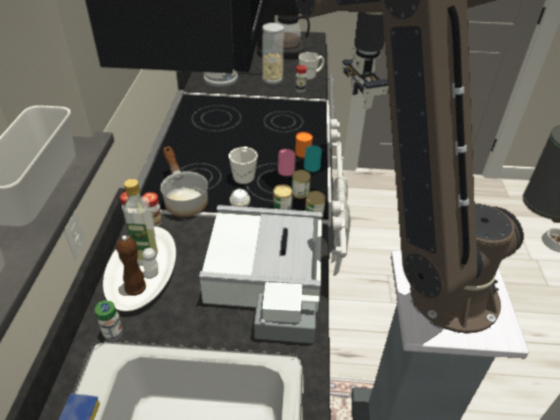

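View pics/top0.png

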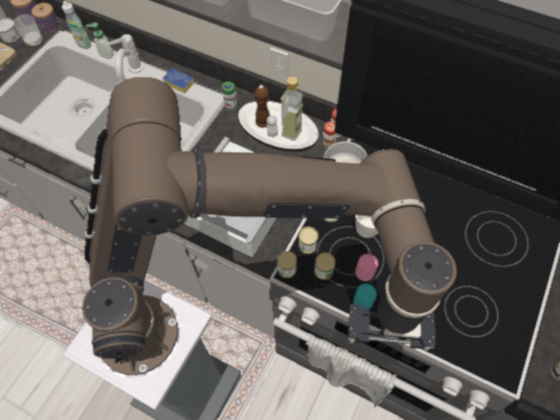

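The side view shows the warmer at about (265,255), the cover handle at (284,241), the guard at (283,300), and three green/yellow tins at (283,197), (301,183) and (316,203). The same tins appear in the top view at (308,238), (287,263) and (325,265). The arm hides part of the warmer in the top view.

```bash
cat > h.py <<'E'
import cv2,numpy as np
from plant import ctrl
np.set_printoptions(precision=4,suppress=True)
def cal(n):
    c=ctrl.calibration(n); return np.array(c["K"]),np.array(c["extrinsics"])
def ray(n,u,v,z):
    K,E=cal(n); d=E[:3,:3]@np.linalg.solve(K,[u,v,1.]); o=E[:3,3]
    return o+d*(z-o[2])/d[2]
def proj(n,p):
    K,E=cal(n); q=K@(E[:3,:3].T@(np.array(p)-E[:3,3])); return q[:2]/q[2]
def snap(n,f,box=None,s=1):
    im=ctrl.snapshot(n)[:,:,::-1].copy(); cv2.imwrite(f"pics/{f}_raw.png",im)
    if box: im=im[box[1]:box[3],box[0]:box[2]]
    cv2.imwrite(f"pics/{f}.png",cv2.resize(im,None,fx=s,fy=s,interpolation=cv2.INTER_CUBIC)); return im
E
python3 - <<'E'
from h import *
a=cv2.imread("pics/side0.png")[125:345,190:350]
b=cv2.imread("pics/top0.png")[215:295,265:345]
a=cv2.resize(a,None,fx=2.7,fy=2.7,interpolation=cv2.INTER_CUBIC)
b=cv2.resize(b,None,fx=4,fy=4,interpolation=cv2.INTER_CUBIC)
o=np.zeros((594,760,3),np.uint8);o[:a.shape[0],:a.shape[1]]=a;o[:b.shape[0],435:435+b.shape[1]]=b
cv2.imwrite("pics/c0.png",o)
for p in[(283,190),(301,177),(316,196)]:print('s',ray("side",*p,.0745))
for p in[(308,234),(287,258),(325,261)]:print('t',ray("top",*p,.0745))
print(ray("side",284,241,.121))
E
```

```text
s [ 0.4804 -0.3179  0.0745]
s [ 0.4266 -0.3891  0.0745]
s [ 0.3775 -0.2983  0.0745]
t [ 0.4847 -0.3141  0.0745]
t [ 0.3842 -0.2935  0.0745]
t [ 0.427  -0.3981  0.0745]
[ 0.4632 -0.0492  0.121 ]
```

View pics/c0.png

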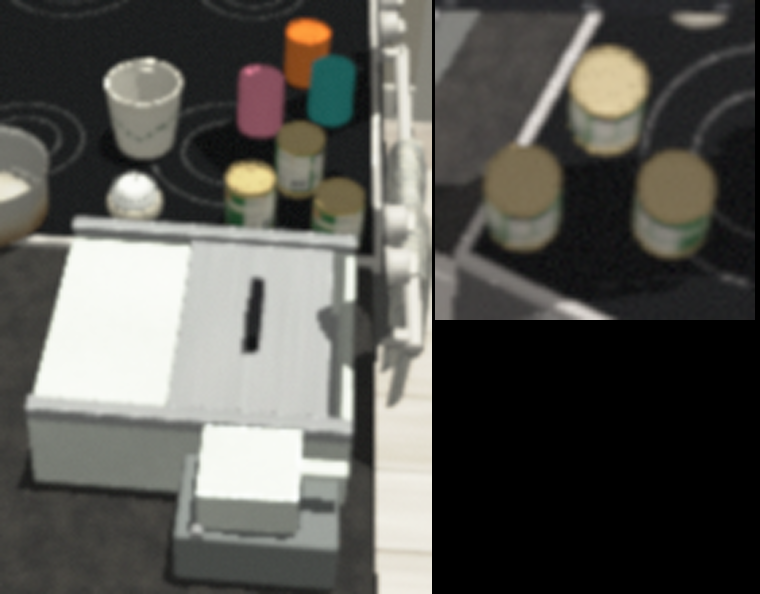

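Run:
```python
from h import *
def r(x,y,z): return ray("side",x/2.7+190,y/2.7+125,z)
for nm,x,y,z in[("nearrail farx",28,402,.114),("nearrail nearx",352,427,.114),("farrail farx",78,221,.114),("farrail nearx",357,238,.114),
 ("handle top far-y",259,278,.135),("handle top near-y",251,348,.135),("cover/white far",192,243,.107),("cover/white near",168,404,.107),("cover front far",334,250,.107),("cover front near",328,418,.107),
 ("ctrl tl",180,545,.07),("ctrl tr",338,541,.07),("hood fl",195,497,.12),("hood fr",300,502,.12),("hood bl",206,428,.12),("hood br",302,430,.12),("tab end",348,468,.114),("hood bottom fl",195,528,.072),("hood bottom fr",298,533,.072),("box bl",33,482,0)]:
    print(nm,r(x,y,z))
```

```text
nearrail farx [0.6633 0.0765 0.114 ]
nearrail nearx [0.3664 0.0804 0.114 ]
farrail farx [ 0.6571 -0.1766  0.114 ]
farrail nearx [ 0.3617 -0.1766  0.114 ]
handle top far-y [ 0.4605 -0.0847  0.135 ]
handle top near-y [0.4628 0.0107 0.135 ]
cover/white far [ 0.5343 -0.1608  0.107 ]
cover/white near [0.5359 0.0617 0.107 ]
cover front far [ 0.3852 -0.1634  0.107 ]
cover front near [0.3879 0.0657 0.107 ]
ctrl tl [0.5124 0.1889 0.07  ]
ctrl tr [0.3751 0.1731 0.07  ]
hood fl [0.5006 0.1744 0.12  ]
hood fr [0.411 0.172 0.12 ]
hood bl [0.4977 0.098  0.12  ]
hood br [0.4117 0.0929 0.12  ]
tab end [0.3699 0.1273 0.114 ]
hood bottom fl [0.5008 0.1715 0.072 ]
hood bottom fr [0.4103 0.1692 0.072 ]
box bl [0.6671 0.0797 0.    ]
```

{"name": "apply_moves", "arguments": {
  "targets": [
    {"travel": [0, 0, 0], "roll": -8.5, "jaw": 60},
    {"travel": [0, 0, 0], "roll": -8.5, "jaw": 60},
    {"travel": [0, 0, 0], "roll": -8.5, "jaw": 60},
    {"travel": [0, 0, 0], "roll": -8.5, "jaw": 60},
    {"travel": [0, 0, 0], "roll": -8.5, "jaw": 60},
    {"travel": [0, 0, 0], "roll": -8.5, "jaw": 60},
    {"travel": [0, 0, 0], "roll": -8.5, "jaw": 60},
    {"travel": [0, 0, 0], "roll": -8.5, "jaw": 60}
  ]
}}

```text
clock: 0.9
tool_pos: [0.2426, -0.6296, 0.248]
orientation: [180.0, 0.1, -90.6]
force: [-0.3, 0.2, -0.4]
opening: 0.06
gripper_force: 0.0
```

```bash
cat >> h.py <<'E'
W0=np.array([.4425,-.048]); WY=-.015
def w2w(x,y,z):  # warmer mm -> world m
    c,s=np.cos(WY),np.sin(WY); return np.array([W0[0]+(c*x-s*y)/1e3,W0[1]+(s*x+c*y)/1e3,z/1e3])
def delta(p):    # TCP target (world m) -> tool-axis shift mm
    from scipy.spatial.transform import Rotation as R
    o=ctrl.get_obs(); M=R.from_euler('xyz',o["orientation"],degrees=True).as_matrix()
    return M.T@(np.array(p)-o["tool_pos"])*1e3
E
python3 - <<'E'
from h import *
o=ctrl.get_obs();print(o["tool_pos"],o["orientation"],o["joint_pos"],delta([.461,-.047,.20]))
E
```

```text
[ 0.2426 -0.6296  0.248 ] [179.9727   0.0549 -90.5806] [-52.42    20.5754   0.6518  -0.0132 -70.1365  51.8439] [-584.7251 -212.5316   48.4217]
```

{"name": "apply_moves", "arguments": {
  "targets": [
    {"travel": [-45, -16.3, 0], "roll": 0, "jaw": 50},
    {"travel": [-45, -16.3, 0], "roll": 0, "jaw": 50},
    {"travel": [-45, -16.3, 0], "roll": 0, "jaw": 50},
    {"travel": [-45, -16.3, 0], "roll": 0, "jaw": 50},
    {"travel": [-45, -16.3, 0], "roll": 0, "jaw": 50},
    {"travel": [-45, -16.3, 0], "roll": 0, "jaw": 50},
    {"travel": [-45, -16.3, 0], "roll": 0, "jaw": 50},
    {"travel": [-45, -16.3, 0], "roll": 0, "jaw": 50},
    {"travel": [-45, -16.3, 0], "roll": 0, "jaw": 50},
    {"travel": [-45, -16.3, 0], "roll": 0, "jaw": 50}
  ]
}}

```text
clock: 1.9
tool_pos: [0.413, -0.1807, 0.2486]
orientation: [-180.0, 0.0, -90.9]
force: [1.3, -1.4, 0.7]
opening: 0.0499
gripper_force: 0.0
```

{"name": "apply_moves", "arguments": {
  "targets": [
    {"travel": [-45, -16.3, 0], "roll": 0, "jaw": 50},
    {"travel": [-45, -16.3, 0], "roll": 0, "jaw": 50},
    {"travel": [-44, -16, 20], "roll": 0, "jaw": 50},
    {"travel": [0, 0, 0], "roll": 0, "jaw": 50},
    {"travel": [0, 0, 0], "roll": 0, "jaw": 50}
  ]
}}

```text
clock: 2.4
tool_pos: [0.4631, -0.0492, 0.2282]
orientation: [179.9, -0.0, -90.8]
force: [0.7, -0.9, -0.2]
opening: 0.0497
gripper_force: 0.0
```

Run:
```python
from h import *
o=ctrl.get_obs();print(o["clock"],o["tool_pos"],o["orientation"],delta([.461,-.047,.134]))
snap("side","s1",(190,150,350,310),4.0)
snap("top","t1",(265,150,345,295),4)
```

```text
2.4 [ 0.4631 -0.0492  0.2282] [179.8933  -0.032  -90.7718] [-2.1794  1.9803 94.2089]
```

View pics/s1.png

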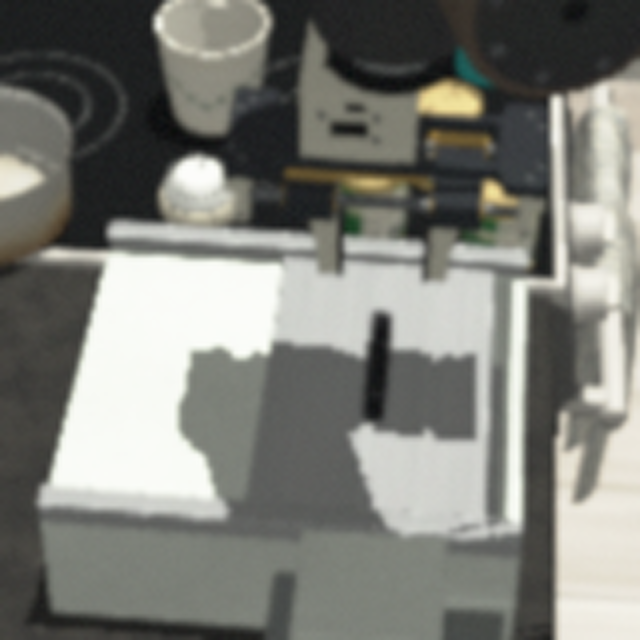

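The open fingers hang level with the handle, which is at about (377,365) in the crop. The aim along x looks right, so I'm going down.

{"name": "apply_moves", "arguments": {
  "targets": [
    {"travel": [-2, 2, 40], "roll": 0, "jaw": 50},
    {"travel": [0, 0, 35], "roll": 0, "jaw": 50},
    {"travel": [0, 0, 18], "roll": 0, "jaw": 50},
    {"travel": [0, 0, 0], "roll": 0, "jaw": 50},
    {"travel": [0, 0, 0], "roll": 0, "jaw": 5},
    {"travel": [0, 0, 0], "roll": 0, "jaw": 5},
    {"travel": [0, 0, 0], "roll": 0, "jaw": 5},
    {"travel": [0, 0, 0], "roll": 0, "jaw": 5},
    {"travel": [0, 0, 0], "roll": 0, "jaw": 5}
  ]
}}

```text
clock: 3.4
tool_pos: [0.4619, -0.048, 0.1366]
orientation: [-179.9, 0.0, -90.9]
force: [1.5, -0.3, 1.0]
opening: 0.0158
gripper_force: 0.5
```

{"name": "apply_moves", "arguments": {
  "targets": [
    {"travel": [0, 0, 0], "roll": 0, "jaw": 5},
    {"travel": [0, -10, 0], "roll": 0, "jaw": 5},
    {"travel": [0, -20, 0], "roll": 0, "jaw": 5},
    {"travel": [0, -20, 0], "roll": 0, "jaw": 5},
    {"travel": [0, -20, 0], "roll": 0, "jaw": 5},
    {"travel": [0, -20, 0], "roll": 0, "jaw": 5},
    {"travel": [0, -20, 0], "roll": 0, "jaw": 5},
    {"travel": [0, -15, 0], "roll": 0, "jaw": 5},
    {"travel": [0, -2, 0], "roll": 0, "jaw": 5},
    {"travel": [0, 0, 0], "roll": 0, "jaw": 5}
  ]
}}

```text
clock: 4.4
tool_pos: [0.5902, -0.0497, 0.1366]
orientation: [-179.9, 0.0, -90.9]
force: [1.8, 1.6, 4.8]
opening: 0.0139
gripper_force: 30.0
```

{"name": "apply_moves", "arguments": {
  "targets": [
    {"travel": [0, -3, 0], "roll": 0, "jaw": 5},
    {"travel": [0, -3, 0], "roll": 0, "jaw": 5},
    {"travel": [0, 0, 0], "roll": 0, "jaw": 5},
    {"travel": [0, 0, 0], "roll": 0, "jaw": 5}
  ]
}}

```text
clock: 4.8
tool_pos: [0.5953, -0.0498, 0.1366]
orientation: [-179.9, 0.0, -90.9]
force: [0.2, 2.3, 3.8]
opening: 0.0139
gripper_force: 30.0
```

{"name": "apply_moves", "arguments": {
  "targets": [
    {"travel": [0, -3, 0], "roll": 0, "jaw": 5},
    {"travel": [0, 0, 0], "roll": 0, "jaw": 5},
    {"travel": [0, 0, 0], "roll": 0, "jaw": 5}
  ]
}}

```text
clock: 5.1
tool_pos: [0.5955, -0.0505, 0.1352]
orientation: [179.8, -0.0, -90.9]
force: [-5.9, 1.5, 5.1]
opening: 0.0135
gripper_force: 30.0
```

{"name": "apply_moves", "arguments": {
  "targets": [
    {"travel": [0, 3, 0], "roll": 0, "jaw": 40},
    {"travel": [0, 0, 0], "roll": 0, "jaw": 40},
    {"travel": [0, 0, 0], "roll": 0, "jaw": 40},
    {"travel": [0, 0, -40], "roll": 0, "jaw": 40},
    {"travel": [0, 0, -50], "roll": 0, "jaw": 75},
    {"travel": [0, 30, 0], "roll": 0, "jaw": 75},
    {"travel": [0, 40, 0], "roll": 0, "jaw": 75}
  ]
}}

```text
clock: 5.8
tool_pos: [0.5255, -0.0489, 0.2269]
orientation: [-179.8, 0.0, -91.0]
force: [-1.5, 0.5, -1.3]
opening: 0.0586
gripper_force: 0.0
```

```bash
sed -i 's/W0=np.array(\[.4425/W0=np.array([.4455/' h.py
python3 - <<'E'
from h import *
a=snap("side","s2"); b=snap("top","t2")
o=np.zeros((420,720,3),np.uint8)
o[:,:360]=cv2.resize(a[140:310,200:340],(346,420))[:, :346].copy() if 0 else cv2.resize(a[140:308,200:344],(360,420))
o[:360,360:]=cv2.resize(b[190:310,230:350],(360,360))
cv2.imwrite("pics/c2.png",o); print(ctrl.get_obs()["tool_pos"])
E
```

```text
[ 0.5205 -0.0494  0.2263]
```

View pics/c2.png

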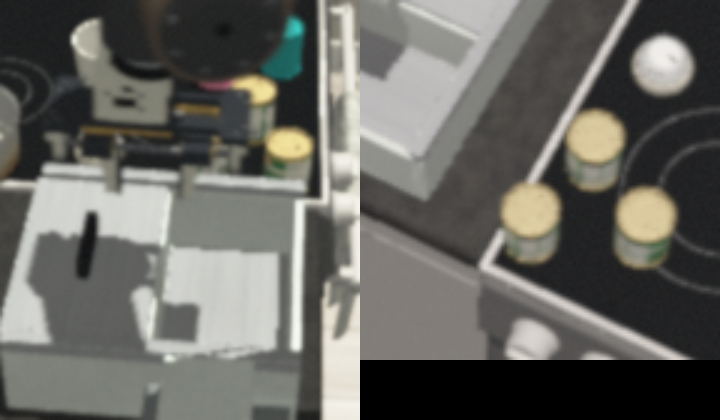

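The cover is parked open and the compartment floor is free. The top view shows all three lids clearly, at crop positions (596,137), (531,208) and (646,215). I'll measure them with a colour mask.

```bash
cat >> h.py <<'E'
def lids(f,n="top",z=.0745,show=True):
    im=cv2.imread(f"pics/{f}_raw.png"); h=cv2.cvtColor(im,cv2.COLOR_BGR2HSV)
    m=cv2.inRange(h,(15,55,80),(32,200,255)); m=cv2.morphologyEx(m,cv2.MORPH_OPEN,np.ones((3,3)))
    for c in cv2.findContours(m,cv2.RETR_EXTERNAL,cv2.CHAIN_APPROX_NONE)[0]:
        if cv2.contourArea(c)>80:
            (u,v),ax,_=cv2.fitEllipse(cv2.convexHull(c)); print(n,round(u,1),round(v,1),np.round(ax,1),cv2.contourArea(c),ray(n,u,v,z))
E
python3 - <<'E'
from h import *
lids("t2")
for p in [(.4847,-.3141,.0745)]: print(proj("top",p))
E
```

```text
top 324.9 261.2 [19.3 20.9] 296.0 [ 0.4262 -0.3982  0.0745]
top 286.4 259.5 [19.  20.7] 284.5 [ 0.379  -0.2942  0.0745]
top 308.0 235.1 [18.5 20.3] 274.0 [ 0.4813 -0.3158  0.0745]
top 290.5 124.9 [16.  25.7] 237.5 [ 0.8368 -0.0759  0.0745]
top 291.8 82.9 [12.5 15.2] 125.0 [1.0117 0.0073 0.0745]
top 1.1 58.7 [14.3 33.1] 175.0 [0.6233 1.0413 0.0745]
[307.9974 233.9832]
```

{"name": "apply_moves", "arguments": {
  "targets": [
    {"travel": [40, 22, 0], "roll": 0, "jaw": 75},
    {"travel": [42, 23, 0], "roll": 0, "jaw": 75},
    {"travel": [42, 23, 0], "roll": 0, "jaw": 75},
    {"travel": [42, 23, 0], "roll": 0, "jaw": 75},
    {"travel": [42, 23, 0], "roll": 0, "jaw": 75},
    {"travel": [40, 23, 0], "roll": 0, "jaw": 75},
    {"travel": [0, 0, 40], "roll": 0, "jaw": 75},
    {"travel": [0, 0, 20], "roll": 0, "jaw": 75},
    {"travel": [0, 0, 0], "roll": 0, "jaw": 75}
  ]
}}

```text
clock: 6.8
tool_pos: [0.3814, -0.2948, 0.1634]
orientation: [179.7, 0.1, -91.0]
force: [0.3, -0.4, 0.0]
opening: 0.0747
gripper_force: 0.0
```

Run:
```python
from h import *
a=snap("side","s3",(210,110,350,250),4)
o=ctrl.get_obs();print(o["clock"],o["tool_pos"],o["opening"],delta([.379,-.296,.0675]))
```

```text
6.85 [ 0.3827 -0.295   0.1652] 0.07531224775100867 [ 1.0635  3.4696 97.7118]
```

View pics/s3.png

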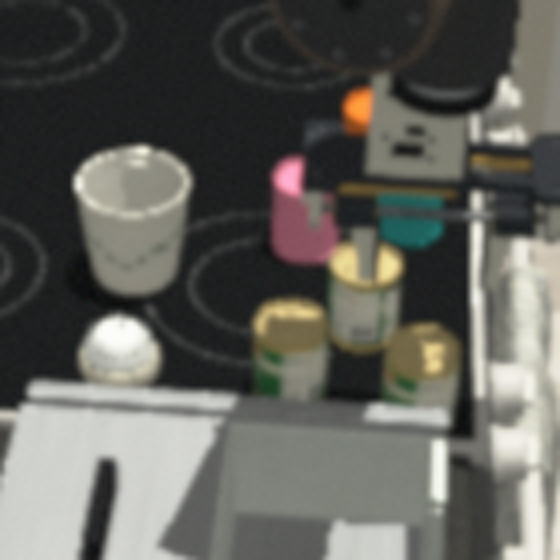

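The C lid at crop (422,348) agrees with the top-view estimate, and the left finger at (365,255) hangs on the A/C gap side. I'm lowering onto C.

{"name": "apply_moves", "arguments": {
  "targets": [
    {"travel": [1, 3, 35], "roll": 0, "jaw": 80},
    {"travel": [0, 0, 35], "roll": 0, "jaw": 80},
    {"travel": [0, 0, 25], "roll": 0, "jaw": 80},
    {"travel": [0, 0, 0], "roll": 0, "jaw": 80},
    {"travel": [0, 0, 0], "roll": 0, "jaw": 40},
    {"travel": [0, 0, 0], "roll": 0, "jaw": 40},
    {"travel": [0, 0, 0], "roll": 0, "jaw": 40},
    {"travel": [0, 0, 0], "roll": 0, "jaw": 40}
  ]
}}

```text
clock: 7.65
tool_pos: [0.3811, -0.296, 0.0723]
orientation: [-179.9, -0.0, -90.9]
force: [-1.9, 2.1, 7.3]
opening: 0.0567
gripper_force: 30.0
```

{"name": "apply_moves", "arguments": {
  "targets": [
    {"travel": [0, 0, -25], "roll": 0, "jaw": 40},
    {"travel": [0, 0, -45], "roll": 0, "jaw": 40},
    {"travel": [0, 0, -45], "roll": 0, "jaw": 40},
    {"travel": [0, 0, -35], "roll": 0, "jaw": 40},
    {"travel": [-25, -5, 0], "roll": 0, "jaw": 40},
    {"travel": [-40, -8, 0], "roll": 0, "jaw": 40},
    {"travel": [-40, -8, 0], "roll": 0, "jaw": 40},
    {"travel": [-40, -8, 0], "roll": 0, "jaw": 40},
    {"travel": [-40, -8, 0], "roll": 0, "jaw": 40},
    {"travel": [-40, -8, 0], "roll": 0, "jaw": 40}
  ]
}}

```text
clock: 8.65
tool_pos: [0.4288, -0.07, 0.2215]
orientation: [-179.9, 0.0, -90.9]
force: [1.4, -0.4, -1.9]
opening: 0.0567
gripper_force: 30.0
```

{"name": "apply_moves", "arguments": {
  "targets": [
    {"travel": [-40, -7, 0], "roll": 0, "jaw": 40},
    {"travel": [-35, -7, 0], "roll": 0, "jaw": 40},
    {"travel": [-23, -2, 0], "roll": 0, "jaw": 40},
    {"travel": [0, 0, 0], "roll": 0, "jaw": 40},
    {"travel": [0, 0, 0], "roll": 0, "jaw": 40}
  ]
}}

```text
clock: 9.15
tool_pos: [0.4463, 0.0266, 0.221]
orientation: [180.0, 0.0, -90.8]
force: [-0.2, -1.2, -2.2]
opening: 0.0567
gripper_force: 30.0
```

Run:
```python
from h import *
a=snap("side","s4"); b=snap("top","t4"); 
cv2.imwrite("pics/c4.png",np.hstack([cv2.resize(a[110:320,190:350],(480,600))[:,:400],cv2.resize(b[140:290,180:280],(400,600))]))
o=ctrl.get_obs();print(o["clock"],o["tool_pos"],o["opening"],delta(w2w(0,74,86)))
lids("t4")
```

```text
9.25 [0.4463 0.0257 0.221 ] 0.056897379121312014 [ -0.2994  -0.3514 135.0063]
top 324.9 261.2 [19.2 21. ] 296.0 [ 0.4262 -0.3983  0.0745]
top 308.1 235.1 [18.4 20.1] 272.0 [ 0.4815 -0.3159  0.0745]
top 290.5 125.0 [15.9 25.7] 236.5 [ 0.8366 -0.0762  0.0745]
top 291.8 82.9 [12.5 15.2] 125.0 [1.0117 0.0073 0.0745]
top 2.5 57.9 [14.3 29.3] 171.5 [0.6289 1.0391 0.0745]
```

View pics/c4.png

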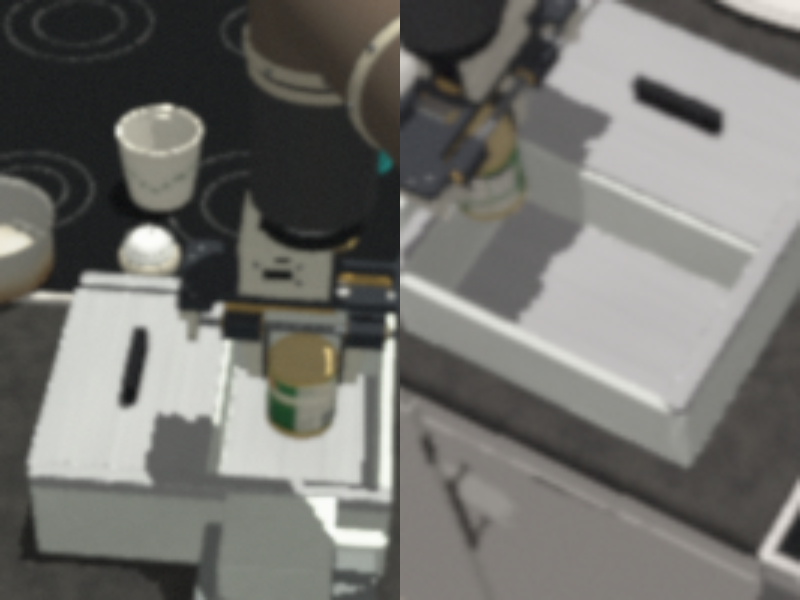

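The tin hangs upright over the compartment at side crop (302,385), and the open floor is free below it. I'm lowering it.

{"name": "apply_moves", "arguments": {
  "targets": [
    {"travel": [0, 0, 30], "roll": 0, "jaw": 40},
    {"travel": [0, 0, 35], "roll": 0, "jaw": 40},
    {"travel": [0, 0, 35], "roll": 0, "jaw": 40},
    {"travel": [0, 0, 20], "roll": 0, "jaw": 40},
    {"travel": [0, 0, 10], "roll": 0, "jaw": 40},
    {"travel": [0, 0, 4], "roll": 0, "jaw": 40},
    {"travel": [0, 0, 2], "roll": 0, "jaw": 40},
    {"travel": [0, 0, 0], "roll": 0, "jaw": 40}
  ]
}}

```text
clock: 10.05
tool_pos: [0.4472, 0.0262, 0.0857]
orientation: [-179.9, 0.0, -90.9]
force: [0.4, 0.2, -1.8]
opening: 0.0568
gripper_force: 30.0
```

Run:
```python
from h import *
print(ray("top",252,256,0), w2w(-80,-134,0), ray("top",248.75,242,.114))
```

```text
[ 0.3699 -0.1775  0.    ] [ 0.3635 -0.1808  0.    ] [ 0.3627 -0.178   0.114 ]
```

{"name": "apply_moves", "arguments": {
  "targets": [
    {"travel": [0, 0, 1.5], "roll": 0, "jaw": 40},
    {"travel": [0, 0, 0], "roll": 0, "jaw": 68},
    {"travel": [0, 0, 0], "roll": 0, "jaw": 68},
    {"travel": [0, 0, 0], "roll": 0, "jaw": 68},
    {"travel": [0, 0, -30], "roll": 0, "jaw": 68},
    {"travel": [0, 0, -45], "roll": 0, "jaw": 75},
    {"travel": [0, 0, -45], "roll": 0, "jaw": 80}
  ]
}}

```text
clock: 10.75
tool_pos: [0.4461, 0.0259, 0.2048]
orientation: [179.9, -0.0, -90.9]
force: [2.4, 1.1, 0.2]
opening: 0.0775
gripper_force: 0.0
```

Run:
```python
from h import *
o=ctrl.get_obs();print(o["clock"],o["tool_pos"],o["opening"],delta([.481,-.317,.1650]))
```

```text
10.75 [0.4461 0.0259 0.2048] 0.07753908960343944 [342.2591 -40.3737  40.01  ]
```

{"name": "apply_moves", "arguments": {
  "targets": [
    {"travel": [42, -5, 0], "roll": 0, "jaw": 80},
    {"travel": [43, -5, 0], "roll": 0, "jaw": 80},
    {"travel": [43, -5, 0], "roll": 0, "jaw": 80},
    {"travel": [43, -5, 0], "roll": 0, "jaw": 80},
    {"travel": [43, -5, 0], "roll": 0, "jaw": 80},
    {"travel": [43, -5, 0], "roll": 0, "jaw": 80},
    {"travel": [43, -5, 0], "roll": 0, "jaw": 80},
    {"travel": [42, -5, 0], "roll": 0, "jaw": 80},
    {"travel": [0, 0, 40], "roll": 0, "jaw": 80},
    {"travel": [0, 0, 0], "roll": 0, "jaw": 80}
  ]
}}

```text
clock: 11.75
tool_pos: [0.478, -0.3164, 0.1588]
orientation: [179.6, 0.2, -91.1]
force: [-1.0, 1.1, -0.4]
opening: 0.0799
gripper_force: 0.0
```

Run:
```python
from h import *
a=snap("side","s5"); b=snap("top","t5"); 
cv2.imwrite("pics/c5.png",np.hstack([cv2.resize(a[110:320,190:350],(457,600)),cv2.resize(b[140:310,230:330],(343,600))]))
o=ctrl.get_obs();print(o["clock"],o["tool_pos"],o["opening"],delta([.481,-.317,.071]))
lids("t5");lids("s5","side");lids("s5","side",.086)
```

```text
11.85 [ 0.4805 -0.3164  0.1633] 0.0799444207407027 [ 0.6453 -0.7169 92.2867]
top 324.9 261.2 [19.2 21. ] 296.0 [ 0.4262 -0.3983  0.0745]
top 205.1 198.6 [16.2 17.5] 204.5 [0.449  0.0316 0.0745]
top 291.8 82.9 [12.5 15.2] 125.0 [1.0117 0.0073 0.0745]
top 2.7 57.9 [14.6 29.2] 175.0 [0.6292 1.0387 0.0745]
side 288.4 271.6 [15.1 24.4] 238.0 [0.4466 0.0153 0.0745]
side 186.5 204.9 [20.6 38.6] 119.0 [ 0.764  -0.2208  0.0745]
side 282.5 191.6 [14.  20.1] 193.5 [ 0.4813 -0.3097  0.0745]
side 131.7 186.5 [15.4 20. ] 212.0 [ 0.951  -0.2914  0.0745]
side 301.2 175.9 [13.8 18.9] 151.5 [ 0.426  -0.3949  0.0745]
side 273.2 65.5 [30.1 69.1] 773.0 [ 0.5751 -1.1845  0.0745]
side 357.4 19.3 [13.8 68.1] 376.5 [ 0.1701 -1.7861  0.0745]
side 396.0 4.3 [14.5 29.1] 156.5 [-0.063  -2.0434  0.0745]
side 288.4 271.6 [15.1 24.4] 238.0 [0.4465 0.0254 0.086 ]
side 186.5 204.9 [20.6 38.6] 119.0 [ 0.7602 -0.2079  0.086 ]
side 282.5 191.6 [14.  20.1] 193.5 [ 0.4808 -0.2957  0.086 ]
side 131.7 186.5 [15.4 20. ] 212.0 [ 0.945  -0.2776  0.086 ]
side 301.2 175.9 [13.8 18.9] 151.5 [ 0.4262 -0.38    0.086 ]
side 273.2 65.5 [30.1 69.1] 773.0 [ 0.5735 -1.1603  0.086 ]
side 357.4 19.3 [13.8 68.1] 376.5 [ 0.1733 -1.7548  0.086 ]
side 396.0 4.3 [14.5 29.1] 156.5 [-0.0571 -2.0091  0.086 ]
```

View pics/c5.png

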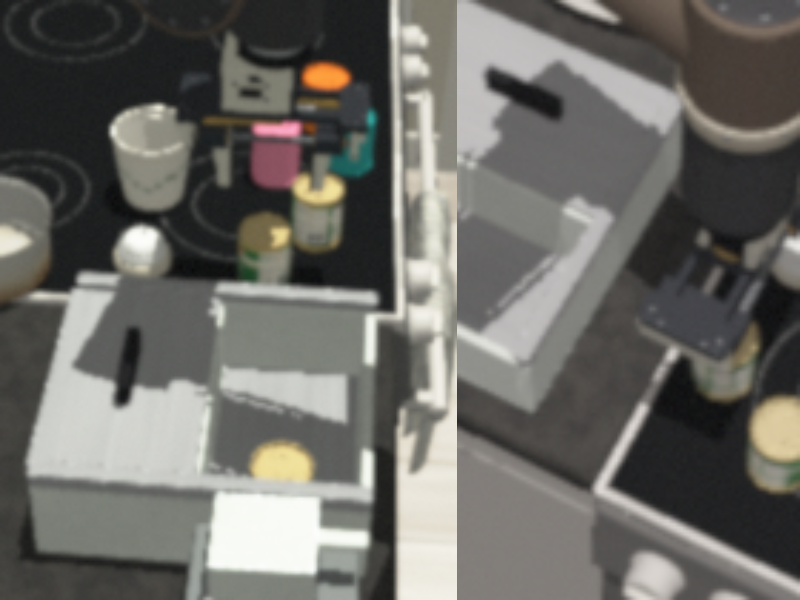

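Tin C stands upright in the compartment (lid at side crop (283,463)), and the gripper hangs over A, whose lid is at (264,235). I'm going down on A.

{"name": "apply_moves", "arguments": {
  "targets": [
    {"travel": [0, 0, 35], "roll": 0, "jaw": 80},
    {"travel": [0, 0, 35], "roll": 0, "jaw": 80},
    {"travel": [0, 0, 22], "roll": 0, "jaw": 80},
    {"travel": [0, 0, 0], "roll": 0, "jaw": 80},
    {"travel": [0, 0, 0], "roll": 0, "jaw": 40},
    {"travel": [0, 0, 0], "roll": 0, "jaw": 40},
    {"travel": [0, 0, 0], "roll": 0, "jaw": 40},
    {"travel": [0, 0, 0], "roll": 0, "jaw": 40},
    {"travel": [0, 0, 0], "roll": 0, "jaw": 40}
  ]
}}

```text
clock: 12.75
tool_pos: [0.4821, -0.3167, 0.073]
orientation: [-179.9, -0.1, -90.9]
force: [0.1, 1.7, 7.4]
opening: 0.0569
gripper_force: 30.0
```

{"name": "apply_moves", "arguments": {
  "targets": [
    {"travel": [0, 0, -25], "roll": 0, "jaw": 40},
    {"travel": [0, 0, -45], "roll": 0, "jaw": 40},
    {"travel": [0, 0, -45], "roll": 0, "jaw": 40},
    {"travel": [0, 0, -35], "roll": 0, "jaw": 40},
    {"travel": [-28, 5, 0], "roll": 0, "jaw": 40},
    {"travel": [-45, 8, 0], "roll": 0, "jaw": 40},
    {"travel": [-45, 8, 0], "roll": 0, "jaw": 40},
    {"travel": [-45, 8, 0], "roll": 0, "jaw": 40},
    {"travel": [-45, 7, 0], "roll": 0, "jaw": 40},
    {"travel": [-40, 5, 0], "roll": 0, "jaw": 40}
  ]
}}

```text
clock: 13.75
tool_pos: [0.443, -0.0662, 0.2217]
orientation: [-180.0, 0.0, -90.9]
force: [1.2, 0.6, -2.2]
opening: 0.0567
gripper_force: 30.0
```

{"name": "apply_moves", "arguments": {
  "targets": [
    {"travel": [-20, 0, 0], "roll": 0, "jaw": 40},
    {"travel": [0, 0, 0], "roll": 0, "jaw": 40},
    {"travel": [0, 0, 0], "roll": 0, "jaw": 40}
  ]
}}

```text
clock: 14.05
tool_pos: [0.4442, -0.0474, 0.2216]
orientation: [-180.0, 0.0, -90.8]
force: [-0.9, -0.1, -2.4]
opening: 0.0568
gripper_force: 30.0
```

Run:
```python
from h import *
o=ctrl.get_obs();print(o["clock"],o["tool_pos"],o["opening"],delta(w2w(0,0,86)))
snap("side","s6")
```

```text
14.05 [ 0.4442 -0.0474  0.2216] 0.056841370442841856 [  0.5577  -1.315  135.6005]
```

View pics/s6.png

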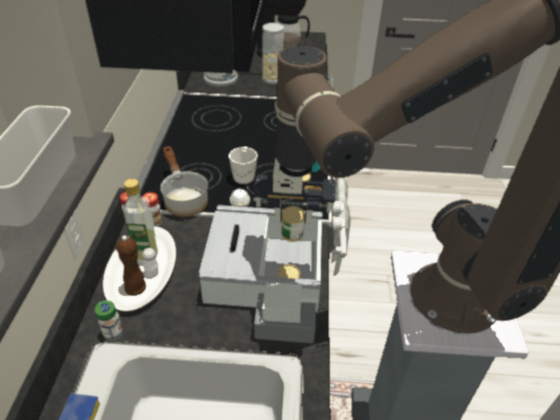

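The held tin is upright at (292,224) over the middle of the compartment, and C still stands at (289,271). I'm placing A.

{"name": "apply_moves", "arguments": {
  "targets": [
    {"travel": [0, -1, 30], "roll": 0, "jaw": 40},
    {"travel": [0, 0, 35], "roll": 0, "jaw": 40},
    {"travel": [0, 0, 35], "roll": 0, "jaw": 40},
    {"travel": [0, 0, 20], "roll": 0, "jaw": 40},
    {"travel": [0, 0, 10], "roll": 0, "jaw": 40},
    {"travel": [0, 0, 4], "roll": 0, "jaw": 40},
    {"travel": [0, 0, 2], "roll": 0, "jaw": 40},
    {"travel": [0, 0, 0], "roll": 0, "jaw": 40},
    {"travel": [0, 0, 0], "roll": 0, "jaw": 40}
  ]
}}

```text
clock: 15.0
tool_pos: [0.4461, -0.0477, 0.0863]
orientation: [-179.9, 0.0, -90.9]
force: [-0.1, 0.1, -1.8]
opening: 0.0566
gripper_force: 30.0
```

{"name": "apply_moves", "arguments": {
  "targets": [
    {"travel": [0, 0, 1.5], "roll": 0, "jaw": 40},
    {"travel": [0, 0, 0], "roll": 0, "jaw": 68},
    {"travel": [0, 0, 0], "roll": 0, "jaw": 68},
    {"travel": [0, 0, 0], "roll": 0, "jaw": 68},
    {"travel": [0, 0, -30], "roll": 0, "jaw": 68},
    {"travel": [0, 0, -45], "roll": 0, "jaw": 75},
    {"travel": [0, 0, -45], "roll": 0, "jaw": 80},
    {"travel": [0, 0, 0], "roll": 0, "jaw": 80}
  ]
}}

```text
clock: 15.8
tool_pos: [0.4488, -0.0473, 0.21]
orientation: [-179.4, 0.1, -90.9]
force: [0.7, -0.1, -0.8]
opening: 0.0797
gripper_force: 0.0
```

Run:
```python
from h import *
snap("top","t7");lids("t7")
o=ctrl.get_obs();print(o["clock"],o["tool_pos"],o["opening"],delta([.4262,-.396,.1650]))
```

```text
top 324.9 261.2 [19.3 21. ] 297.0 [ 0.4262 -0.3982  0.0745]
top 225.3 208.2 [16.6 18.3] 222.0 [ 0.4478 -0.0435  0.0745]
top 290.5 124.8 [16.1 25.4] 240.5 [ 0.8372 -0.0758  0.0745]
top 291.6 83.0 [12.9 15.3] 125.5 [1.0109 0.0077 0.0745]
top 1.2 58.6 [14.2 32.4] 172.0 [0.6239 1.0411 0.0745]
15.85 [ 0.4472 -0.0474  0.2071] 0.07978952945118051 [349.0053  15.8226  41.3788]
```

{"name": "apply_moves", "arguments": {
  "targets": [
    {"travel": [43, 2, 0], "roll": 0, "jaw": 80},
    {"travel": [44, 2, 0], "roll": 0, "jaw": 80},
    {"travel": [44, 2, 0], "roll": 0, "jaw": 80},
    {"travel": [44, 2, 0], "roll": 0, "jaw": 80},
    {"travel": [44, 2, 0], "roll": 0, "jaw": 80},
    {"travel": [44, 2, 0], "roll": 0, "jaw": 80},
    {"travel": [44, 2, 0], "roll": 0, "jaw": 80},
    {"travel": [42, 2, 0], "roll": 0, "jaw": 80},
    {"travel": [0, 0, 40], "roll": 0, "jaw": 80},
    {"travel": [0, 0, 0], "roll": 0, "jaw": 80}
  ]
}}

```text
clock: 16.85
tool_pos: [0.4201, -0.3956, 0.1581]
orientation: [179.5, 0.3, -91.1]
force: [-1.8, 0.7, -0.8]
opening: 0.0801
gripper_force: 0.0
```

Run:
```python
from h import *
snap("top","t8");lids("t8");snap("side","s8");lids("s8","side");lids("s8","side",.086)
o=ctrl.get_obs();print(o["clock"],o["tool_pos"],o["opening"],delta([.4262,-.396,.072]))
```

```text
top 225.2 208.4 [16.  18.5] 211.5 [ 0.447  -0.0436  0.0745]
top 205.0 198.6 [16.1 17.9] 205.5 [0.4487 0.0318 0.0745]
top 291.8 82.9 [12.5 15.2] 125.0 [1.0117 0.0073 0.0745]
top 3.3 57.6 [14.6 27.7] 174.5 [0.6313 1.0377 0.0745]
side 475.9 323.2 [13.6 20.9] 129.5 [-0.0062  0.1381  0.0745]
side 288.2 271.3 [15.1 23.8] 229.0 [0.4471 0.0145 0.0745]
side 289.7 252.5 [17.8 22.8] 289.0 [ 0.4465 -0.053   0.0745]
side 151.1 238.2 [ 7.2 20.9] 81.5 [ 0.8322 -0.0733  0.0745]
side 186.3 204.4 [22.3 38.5] 123.5 [ 0.765  -0.223   0.0745]
side 131.7 186.4 [15.6 19.3] 211.5 [ 0.9512 -0.2916  0.0745]
side 301.3 176.2 [13.9 17.5] 170.5 [ 0.4256 -0.3935  0.0745]
side 279.3 52.9 [14.4 43.2] 276.5 [ 0.5569 -1.3189  0.0745]
side 307.7 33.7 [11.8 39.2] 178.0 [ 0.4302 -1.5611  0.0745]
side 355.7 11.0 [ 7.6 53.3] 181.0 [ 0.1727 -1.9093  0.0745]
side 475.9 323.2 [13.6 20.9] 129.5 [-0.001   0.1468  0.086 ]
side 288.2 271.3 [15.1 23.8] 229.0 [0.447  0.0246 0.086 ]
side 289.7 252.5 [17.8 22.8] 289.0 [ 0.4464 -0.0421  0.086 ]
side 151.1 238.2 [ 7.2 20.9] 81.5 [ 0.8275 -0.0622  0.086 ]
side 186.3 204.4 [22.3 38.5] 123.5 [ 0.7612 -0.2101  0.086 ]
side 131.7 186.4 [15.6 19.3] 211.5 [ 0.9452 -0.2779  0.086 ]
side 301.3 176.2 [13.9 17.5] 170.5 [ 0.4257 -0.3786  0.086 ]
side 279.3 52.9 [14.4 43.2] 276.5 [ 0.5555 -1.2931  0.086 ]
side 307.7 33.7 [11.8 39.2] 178.0 [ 0.4303 -1.5325  0.086 ]
side 355.7 11.0 [ 7.6 53.3] 181.0 [ 0.1758 -1.8765  0.086 ]
16.95 [ 0.4229 -0.3961  0.163 ] 0.07977769974470347 [-0.0912 -3.6364 90.9568]
```

Both placed tins stand, and B hasn't moved. I'm lowering onto B.

{"name": "apply_moves", "arguments": {
  "targets": [
    {"travel": [0, -2, 35], "roll": 0, "jaw": 80},
    {"travel": [0, 0, 35], "roll": 0, "jaw": 80},
    {"travel": [0, 0, 21], "roll": 0, "jaw": 80},
    {"travel": [0, 0, 0], "roll": 0, "jaw": 80},
    {"travel": [0, 0, 0], "roll": 0, "jaw": 40},
    {"travel": [0, 0, 0], "roll": 0, "jaw": 40},
    {"travel": [0, 0, 0], "roll": 0, "jaw": 40},
    {"travel": [0, 0, 0], "roll": 0, "jaw": 40},
    {"travel": [0, 0, 0], "roll": 0, "jaw": 40}
  ]
}}

```text
clock: 17.85
tool_pos: [0.4267, -0.397, 0.0745]
orientation: [-179.9, -0.1, -90.9]
force: [0.6, 3.0, 7.3]
opening: 0.057
gripper_force: 30.0
```

{"name": "apply_moves", "arguments": {
  "targets": [
    {"travel": [0, 0, -25], "roll": 0, "jaw": 40},
    {"travel": [0, 0, -45], "roll": 0, "jaw": 40},
    {"travel": [0, 0, -45], "roll": 0, "jaw": 40},
    {"travel": [0, 0, -35], "roll": 0, "jaw": 40},
    {"travel": [-28, -2, 0], "roll": 0, "jaw": 40},
    {"travel": [-45, -3, 0], "roll": 0, "jaw": 40},
    {"travel": [-45, -3, 0], "roll": 0, "jaw": 40},
    {"travel": [-45, -3, 0], "roll": 0, "jaw": 40},
    {"travel": [-45, -2, 0], "roll": 0, "jaw": 40},
    {"travel": [-44, -1, 0], "roll": 0, "jaw": 40}
  ]
}}

```text
clock: 18.85
tool_pos: [0.4434, -0.1432, 0.2232]
orientation: [-180.0, 0.0, -91.0]
force: [1.0, 0.1, -0.5]
opening: 0.0563
gripper_force: 30.0
```

{"name": "apply_moves", "arguments": {
  "targets": [
    {"travel": [-24, 0, 0], "roll": 0, "jaw": 40},
    {"travel": [0, 0, 0], "roll": 0, "jaw": 40},
    {"travel": [0, 0, 0], "roll": 0, "jaw": 40}
  ]
}}

```text
clock: 19.15
tool_pos: [0.4441, -0.1204, 0.2232]
orientation: [-180.0, 0.0, -90.8]
force: [0.0, -0.3, -1.6]
opening: 0.0565
gripper_force: 30.0
```

Run:
```python
from h import *
o=ctrl.get_obs();print(o["clock"],o["tool_pos"],o["opening"],delta(w2w(0,-73,88)))
a=snap("side","s9");b=snap("top","t9")
cv2.imwrite("pics/c9.png",np.hstack([cv2.resize(a[150:320,200:340],(400,486)),cv2.resize(b[140:290,180:280],(324,486))]))
lids("t9");lids("s9","side",.086)
```

```text
19.15 [ 0.4441 -0.1204  0.2232] 0.056533565861405656 [  0.645   -0.2696 135.1777]
top 204.8 198.6 [16.3 17. ] 184.5 [0.4485 0.0324 0.0745]
top 290.2 125.2 [15.3 25.8] 238.0 [ 0.8353 -0.0755  0.0745]
top 291.6 83.0 [12.9 15.3] 125.5 [1.0109 0.0077 0.0745]
top 1.2 58.6 [14.2 32.4] 172.0 [0.6239 1.0411 0.0745]
side 288.3 272.0 [16.2 22.2] 230.5 [0.4466 0.0268 0.086 ]
side 290.1 252.7 [17.7 22.7] 280.0 [ 0.4455 -0.0416  0.086 ]
side 151.1 237.6 [ 6.7 23. ] 82.0 [ 0.8284 -0.0646  0.086 ]
side 186.7 205.4 [19.5 38.4] 124.5 [ 0.7591 -0.2059  0.086 ]
side 294.3 195.4 [16.8 22.2] 266.0 [ 0.4442 -0.2812  0.086 ]
side 131.7 186.5 [15.4 19.8] 211.0 [ 0.9449 -0.2772  0.086 ]
side 306.6 68.3 [24.4 40.5] 457.5 [ 0.4266 -1.1493  0.086 ]
side 271.0 68.2 [18.4 30.7] 257.5 [ 0.581  -1.1332  0.086 ]
side 406.9 56.1 [ 75.3 251.1] 4766.5 [-0.0297 -1.3242  0.086 ]
```

View pics/c9.png

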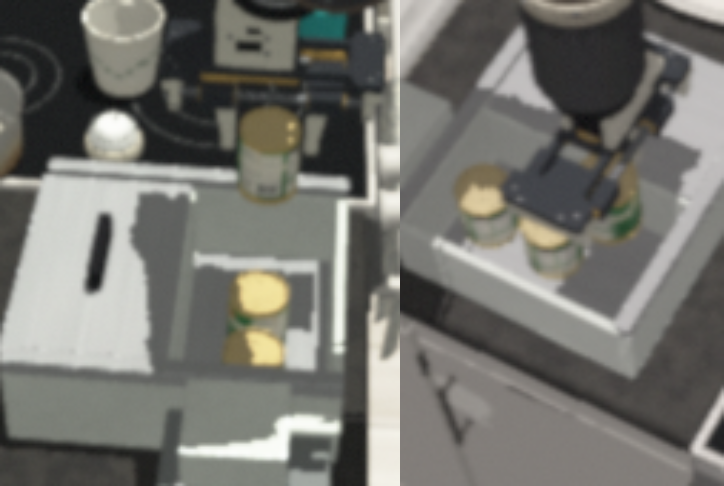

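Two tins are standing, with lids at side crop (260,292) and (253,347). The third hangs upright at (268,150), above the free right-hand place, so I'm lowering it.

{"name": "apply_moves", "arguments": {
  "targets": [
    {"travel": [0, 0, 30], "roll": 0, "jaw": 40},
    {"travel": [0, 0, 35], "roll": 0, "jaw": 40},
    {"travel": [0, 0, 35], "roll": 0, "jaw": 40},
    {"travel": [0, 0, 20], "roll": 0, "jaw": 40},
    {"travel": [0, 0, 10], "roll": 0, "jaw": 40},
    {"travel": [0, 0, 4], "roll": 0, "jaw": 40},
    {"travel": [0, 0, 1], "roll": 0, "jaw": 40},
    {"travel": [0, 0, 0], "roll": 0, "jaw": 40},
    {"travel": [0, 0, 0], "roll": 0, "jaw": 40}
  ]
}}

```text
clock: 20.15
tool_pos: [0.445, -0.1208, 0.0889]
orientation: [-179.9, 0.0, -90.9]
force: [-0.3, 0.6, -1.4]
opening: 0.0569
gripper_force: 30.0
```

{"name": "apply_moves", "arguments": {
  "targets": [
    {"travel": [0, 0, 1.5], "roll": 0, "jaw": 40},
    {"travel": [0, 0, 0], "roll": 0, "jaw": 68},
    {"travel": [0, 0, 0], "roll": 0, "jaw": 68},
    {"travel": [0, 0, 0], "roll": 0, "jaw": 68},
    {"travel": [0, 0, -30], "roll": 0, "jaw": 68},
    {"travel": [0, 0, -45], "roll": 0, "jaw": 60},
    {"travel": [0, 0, -45], "roll": 0, "jaw": 50},
    {"travel": [0, 0, 0], "roll": 0, "jaw": 50}
  ]
}}

```text
clock: 20.95
tool_pos: [0.4477, -0.1209, 0.2126]
orientation: [-179.4, -0.0, -90.9]
force: [0.7, 0.1, -0.4]
opening: 0.0519
gripper_force: 0.0
```

Run:
```python
from h import *
snap("side","s10");lids("s10","side",.086)
o=ctrl.get_obs();print(o["clock"],o["tool_pos"],o["opening"],delta([.5955,-.05,.1366]))
```

```text
side 288.7 271.7 [15.2 22.9] 225.5 [0.4456 0.0257 0.086 ]
side 289.9 252.4 [18.  22.9] 290.5 [ 0.4459 -0.0425  0.086 ]
side 151.1 237.6 [ 6.7 22.8] 82.0 [ 0.8283 -0.0645  0.086 ]
side 291.8 233.1 [16.5 20.1] 240.5 [ 0.4442 -0.1167  0.086 ]
side 186.1 206.4 [17.8 37.2] 118.0 [ 0.7598 -0.2014  0.086 ]
side 131.8 186.3 [15.3 19.7] 211.5 [ 0.945  -0.2784  0.086 ]
side 306.7 75.0 [29.6 38.9] 486.5 [ 0.4246 -1.0848  0.086 ]
side 269.7 68.1 [22.  27.2] 259.5 [ 0.5869 -1.1336  0.086 ]
side 404.9 60.1 [ 71.5 253.8] 5324.0 [-0.015  -1.2803  0.086 ]
21.0 [ 0.4462 -0.1207  0.2097] 0.05102523259038558 [ -72.9546 -147.693    74.2082]
```

All three lids stand in line at y = +0.026, -0.043 and -0.117. Next I'm going to the handle.

{"name": "apply_moves", "arguments": {
  "targets": [
    {"travel": [-18, -37, 0], "roll": 0, "jaw": 50},
    {"travel": [-18, -37, 0], "roll": 0, "jaw": 50},
    {"travel": [-18, -37, 0], "roll": 0, "jaw": 50},
    {"travel": [-19, -37, 0], "roll": 0, "jaw": 50},
    {"travel": [0, 0, 0], "roll": 0, "jaw": 50},
    {"travel": [0, 0, 35], "roll": 0, "jaw": 50},
    {"travel": [0, 0, 30], "roll": 0, "jaw": 50},
    {"travel": [0, 0, 7], "roll": 0, "jaw": 50},
    {"travel": [0, 0, 0], "roll": 0, "jaw": 5},
    {"travel": [0, 0, 0], "roll": 0, "jaw": 5}
  ]
}}

```text
clock: 22.0
tool_pos: [0.594, -0.0503, 0.1355]
orientation: [-179.9, -0.0, -90.9]
force: [0.0, 0.2, 0.5]
opening: 0.0394
gripper_force: 0.0
```

{"name": "apply_moves", "arguments": {
  "targets": [
    {"travel": [0, 0, 0], "roll": 0, "jaw": 5},
    {"travel": [0, 0, 0], "roll": 0, "jaw": 5},
    {"travel": [0, 0, 0], "roll": 0, "jaw": 5},
    {"travel": [0, 0, 0], "roll": 0, "jaw": 5}
  ]
}}

```text
clock: 22.4
tool_pos: [0.5941, -0.0502, 0.1354]
orientation: [-179.9, 0.0, -90.9]
force: [-0.6, 0.9, 4.5]
opening: 0.0139
gripper_force: 30.0
```

Run:
```python
from h import *
o=ctrl.get_obs();print(o["clock"],o["tool_pos"],o["opening"],delta([.4455,-.048,.1366]))
snap("side","s11");lids("s11","side",.086)
```

```text
22.4 [ 0.5941 -0.0502  0.1354] 0.013878772650758165 [  0.172  148.5757  -1.4274]
side 288.2 271.8 [16.2 22.9] 247.5 [0.4471 0.0263 0.086 ]
side 289.9 252.3 [18.1 22. ] 284.0 [ 0.4459 -0.0429  0.086 ]
side 291.8 232.9 [16.9 20.8] 258.5 [ 0.4442 -0.1177  0.086 ]
side 131.8 186.2 [15.5 19.7] 212.0 [ 0.945  -0.2789  0.086 ]
side 232.3 122.4 [29.9 43.8] 619.5 [ 0.6878 -0.6761  0.086 ]
side 272.0 66.1 [26.2 27.3] 334.0 [ 0.5784 -1.1541  0.086 ]
side 312.7 100.5 [ 65.2 252.8] 5225.5 [ 0.3964 -0.8687  0.086 ]
side 433.5 22.0 [15.3 23.7] 165.0 [-0.2243 -1.7638  0.086 ]
side 535.0 10.5 [13.2 21.4] 110.0 [-0.8233 -2.0048  0.086 ]
side 500.0 12.1 [37.9 61.7] 973.0 [-0.6188 -1.9565  0.086 ]
side 427.1 7.4 [17.8 30.5] 201.5 [-0.2262 -1.9815  0.086 ]
```

Now I'm pulling the cover shut.

{"name": "apply_moves", "arguments": {
  "targets": [
    {"travel": [0, 10, 0], "roll": 0, "jaw": 5},
    {"travel": [0, 20, 0], "roll": 0, "jaw": 5},
    {"travel": [0, 20, 0], "roll": 0, "jaw": 5},
    {"travel": [0, 20, 0], "roll": 0, "jaw": 5},
    {"travel": [0, 20, 0], "roll": 0, "jaw": 5},
    {"travel": [0, 20, 0], "roll": 0, "jaw": 5},
    {"travel": [0, 20, 0], "roll": 0, "jaw": 5},
    {"travel": [0, 10, 0], "roll": 0, "jaw": 5},
    {"travel": [0, 5, 0], "roll": 0, "jaw": 5},
    {"travel": [0, 0, 0], "roll": 0, "jaw": 5}
  ]
}}

```text
clock: 23.45
tool_pos: [0.4478, -0.0482, 0.1354]
orientation: [-179.9, -0.0, -90.9]
force: [-1.4, -2.1, 9.8]
opening: 0.0142
gripper_force: 30.0
```

{"name": "apply_moves", "arguments": {
  "targets": [
    {"travel": [0, 3, 0], "roll": 0, "jaw": 5},
    {"travel": [0, 3, 0], "roll": 0, "jaw": 5},
    {"travel": [0, 0, 0], "roll": 0, "jaw": 5},
    {"travel": [0, 0, 0], "roll": 0, "jaw": 5}
  ]
}}

```text
clock: 23.85
tool_pos: [0.4453, -0.0481, 0.1354]
orientation: [-179.7, -0.0, -90.9]
force: [11.7, -8.8, -4.7]
opening: 0.014
gripper_force: 30.0
```

{"name": "apply_moves", "arguments": {
  "targets": [
    {"travel": [0, -2, 0], "roll": 0, "jaw": 40},
    {"travel": [0, 0, 0], "roll": 0, "jaw": 40},
    {"travel": [0, 0, 0], "roll": 0, "jaw": 40},
    {"travel": [0, 0, -40], "roll": 0, "jaw": 40},
    {"travel": [0, 0, -45], "roll": 0, "jaw": 40},
    {"travel": [0, 0, 0], "roll": -8.5, "jaw": 40},
    {"travel": [0, 0, 0], "roll": -8.5, "jaw": 40},
    {"travel": [0, 0, 0], "roll": -8.5, "jaw": 40},
    {"travel": [0, 0, 0], "roll": -8.5, "jaw": 40},
    {"travel": [0, 0, 0], "roll": -8.5, "jaw": 40}
  ]
}}

```text
clock: 24.85
tool_pos: [0.4438, -0.0478, 0.2192]
orientation: [180.0, 0.0, -48.1]
force: [-0.3, -0.1, 0.8]
opening: 0.0399
gripper_force: 0.0
```

{"name": "apply_moves", "arguments": {
  "targets": [
    {"travel": [0, 0, 0], "roll": -8.5, "jaw": 40},
    {"travel": [0, 0, 0], "roll": -8.5, "jaw": 40},
    {"travel": [0, 0, 0], "roll": -8.5, "jaw": 40},
    {"travel": [0, 0, 0], "roll": -8.5, "jaw": 40},
    {"travel": [0, 0, 0], "roll": -8.5, "jaw": 40},
    {"travel": [0, 0, 0], "roll": -5, "jaw": 40},
    {"travel": [0, 0, 0], "roll": 0, "jaw": 40}
  ]
}}

```text
clock: 25.55
tool_pos: [0.4439, -0.0477, 0.2192]
orientation: [-180.0, 0.0, -0.9]
force: [-0.9, 0.6, -1.0]
opening: 0.04
gripper_force: 0.0
```

Run:
```python
from h import *
o=ctrl.get_obs();print(o["clock"],o["tool_pos"],o["orientation"],o["opening"],o["joint_pos"],delta(np.append(w2w(-64,181.5,0)[:2],.17)))
snap("side","s12",(240,220,340,320),6)
for z in (70,): 
  for p in [(-64,181.5,114),(-78,181.5,114),(-36,142.5,120),(-36,220.5,120),(52,220.5,120),(150-150,0,135)]: print(p,(proj("side",w2w(*p))-[240,220])*6)
```

```text
25.55 [ 0.4439 -0.0477  0.2192] [-179.996     0.0442   -0.8538] 0.040027480642482134 [ 19.287   -0.1677 -29.2209  -0.0217 -60.9869  69.8697] [ -62.3423 -181.2677   49.2198]
(-64, 181.5, 114) [436.7401 481.8582]
(-78, 181.5, 114) [472.2928 484.7199]
(-36, 142.5, 120) [371.0526 389.6671]
(-36, 220.5, 120) [361.8549 547.3982]
(52, 220.5, 120) [133.5454 528.725 ]
(0, 0, 135) [305.2897 107.9219]
```

View pics/s12.png

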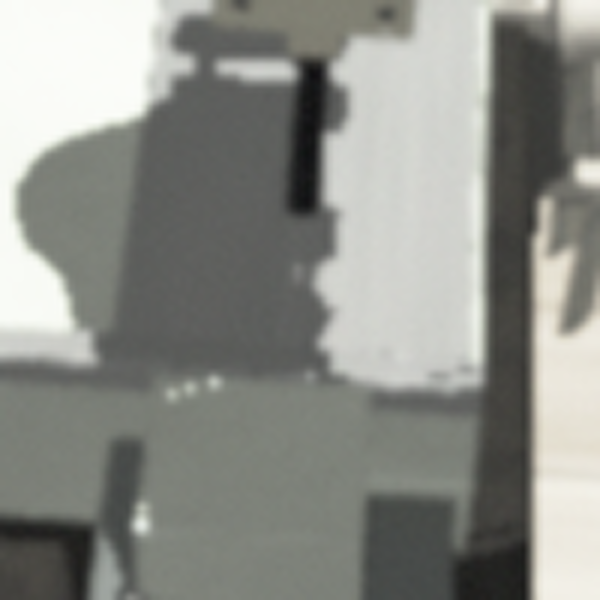

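The cover is shut: the handle at crop (308,140) matches its predicted place. The shadowed guard's front edge, at x≈370, also matches the predicted pose, so the guard is nearly lowered. I'm moving to the tab.

{"name": "apply_moves", "arguments": {
  "targets": [
    {"travel": [-12, -36, 0], "roll": 0, "jaw": 45},
    {"travel": [-12, -36, 0], "roll": 0, "jaw": 45},
    {"travel": [-12, -36, 0], "roll": 0, "jaw": 45},
    {"travel": [-13, -36, 0], "roll": 0, "jaw": 45},
    {"travel": [-13, -37, 0], "roll": 0, "jaw": 45},
    {"travel": [0, 0, 0], "roll": 0, "jaw": 45},
    {"travel": [0, 0, 25], "roll": 0, "jaw": 45},
    {"travel": [0, 0, 0], "roll": 0, "jaw": 45}
  ]
}}

```text
clock: 26.4
tool_pos: [0.3837, 0.1332, 0.1922]
orientation: [179.9, 0.2, -1.0]
force: [-0.3, 0.0, -0.6]
opening: 0.0446
gripper_force: 0.0
```

Run:
```python
from h import *
o=ctrl.get_obs();print(o["clock"],o["tool_pos"],o["orientation"],o["opening"],o["joint_pos"],delta(np.append(w2w(-64,181.5,0)[:2],.121)))
a=snap("side","s13");b=snap("top","t13")
cv2.imwrite("pics/c13.png",np.hstack([cv2.resize(a[220:350,240:350],(440,520)),cv2.resize(b[120:250,130:220],(360,520))]))
```

```text
26.4 [0.3837 0.1332 0.1922] [179.8507   0.2154  -1.0342] 0.04457871247184317 [ 47.2608  -2.8361 -35.6426  -0.0729 -57.4483  41.7447] [ 0.8063 -1.4805 71.2347]
```

View pics/c13.png

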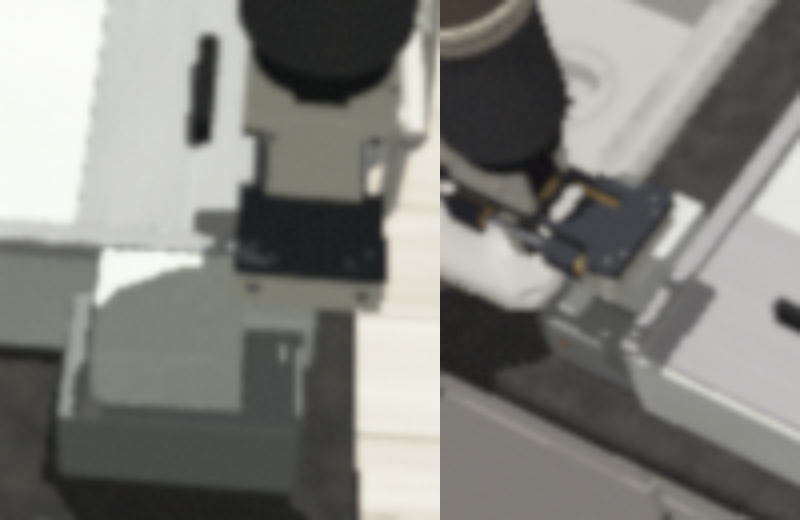

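The gripper body covers the tab in both views, and the hood's front edge at side crop x≈243 matches the model. I'm going down gently and watching the force.

{"name": "apply_moves", "arguments": {
  "targets": [
    {"travel": [0, -1, 25], "roll": 0, "jaw": 45},
    {"travel": [0, 0, 20], "roll": 0, "jaw": 45},
    {"travel": [0, 0, 12], "roll": 0, "jaw": 45},
    {"travel": [0, 0, 8], "roll": 0, "jaw": 45},
    {"travel": [0, 0, 5], "roll": 0, "jaw": 45},
    {"travel": [0, 0, 0], "roll": 0, "jaw": 45}
  ]
}}

```text
clock: 27.1
tool_pos: [0.3856, 0.135, 0.1245]
orientation: [180.0, 0.0, -1.0]
force: [0.1, 0.3, 0.6]
opening: 0.0448
gripper_force: 0.0
```

{"name": "apply_moves", "arguments": {
  "targets": [
    {"travel": [0, 0, 0], "roll": 0, "jaw": 5},
    {"travel": [0, 0, 0], "roll": 0, "jaw": 5},
    {"travel": [0, 0, 0], "roll": 0, "jaw": 5},
    {"travel": [0, 0, 0], "roll": 0, "jaw": 5},
    {"travel": [0, 0, 0], "roll": 0, "jaw": 5}
  ]
}}

```text
clock: 27.6
tool_pos: [0.3854, 0.1348, 0.1245]
orientation: [180.0, -0.0, -0.9]
force: [0.3, -1.4, 0.2]
opening: 0.0157
gripper_force: 30.0
```

{"name": "apply_moves", "arguments": {
  "targets": [
    {"travel": [4, 0, -8.8], "roll": 0, "jaw": 5},
    {"travel": [5.1, 0, -8.4], "roll": 0, "jaw": 5},
    {"travel": [5.6, 0, -8], "roll": 0, "jaw": 5},
    {"travel": [6, 0, -7.5], "roll": 0, "jaw": 5},
    {"travel": [13.9, 0, -13.6], "roll": 0, "jaw": 5},
    {"travel": [15.8, 0, -11.2], "roll": 0, "jaw": 5},
    {"travel": [0, 0, 0], "roll": 0, "jaw": 5}
  ]
}}

```text
clock: 28.3
tool_pos: [0.4377, 0.1341, 0.1837]
orientation: [180.0, -0.1, -0.9]
force: [-7.2, -1.9, 10.6]
opening: 0.0157
gripper_force: 30.0
```

{"name": "apply_moves", "arguments": {
  "targets": [
    {"travel": [17.4, 0, -8.6], "roll": 0, "jaw": 5},
    {"travel": [18.5, 0, -5.8], "roll": 0, "jaw": 5},
    {"travel": [19.2, 0, -2.9], "roll": 0, "jaw": 5},
    {"travel": [19.4, 0, 0.1], "roll": 0, "jaw": 5},
    {"travel": [19.2, 0, 3.1], "roll": 0, "jaw": 5},
    {"travel": [18.4, 0, 6.1], "roll": 0, "jaw": 5},
    {"travel": [0, 0, 0], "roll": 0, "jaw": 5},
    {"travel": [0, 0, 0], "roll": 0, "jaw": 5}
  ]
}}

```text
clock: 29.1
tool_pos: [0.5498, 0.1326, 0.1909]
orientation: [-180.0, -0.2, -0.9]
force: [4.8, -1.6, 0.9]
opening: 0.0156
gripper_force: 30.0
```

Run:
```python
from h import *
o=ctrl.get_obs();print(o["clock"],o["tool_pos"],o["force"],o["opening"])
a=snap("side","s14");cv2.imwrite("pics/c14.png",cv2.resize(a[200:350,230:350],(480,600)))
```

```text
29.1 [0.5498 0.1326 0.1909] [ 4.8323 -1.5833  0.9328] 0.015556864403642278
```

View pics/c14.png

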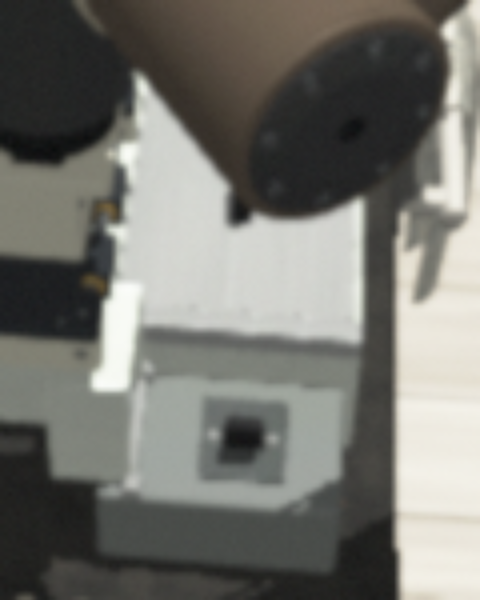

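The guard is lifted to about 1.6 rad. The switch is visible at crop (240,440), leaning to the left (towards the camera). I'm releasing the tab and moving to the switch's left side with the fingers closed.

{"name": "apply_moves", "arguments": {
  "targets": [
    {"travel": [0, 0, 0], "roll": 0, "jaw": 45},
    {"travel": [0, 0, 0], "roll": 0, "jaw": 45},
    {"travel": [0, 0, 0], "roll": 0, "jaw": 45},
    {"travel": [0, 0, -30], "roll": 0, "jaw": 45},
    {"travel": [0, 0, -40], "roll": 0, "jaw": 45},
    {"travel": [-38, -17, 0], "roll": 0, "jaw": 0},
    {"travel": [-38, -18, 0], "roll": 0, "jaw": 0},
    {"travel": [-38, -18, 0], "roll": 0, "jaw": 0},
    {"travel": [0, 0, 0], "roll": 0, "jaw": 0},
    {"travel": [0, 0, 0], "roll": 0, "jaw": 0}
  ]
}}

```text
clock: 30.15
tool_pos: [0.4338, 0.188, 0.2604]
orientation: [-179.9, -0.0, -0.8]
force: [0.1, 1.1, -0.2]
opening: 0.0102
gripper_force: 0.0
```

Run:
```python
from h import *
o=ctrl.get_obs();print(o["clock"],o["tool_pos"],o["force"],o["opening"],delta(w2w(-14,232,112)),o["joint_pos"])
```

```text
30.15 [0.4338 0.188  0.2604] [ 0.0809  1.1147 -0.1772] 0.010211248003511574 [  1.1178   3.9042 148.4423] [ 47.3505   0.5895 -22.7741  -0.0113 -66.5713  41.8783]
```

{"name": "apply_moves", "arguments": {
  "targets": [
    {"travel": [0, 2, 40], "roll": 0, "jaw": 0},
    {"travel": [0, 0, 40], "roll": 0, "jaw": 0},
    {"travel": [0, 0, 35], "roll": 0, "jaw": 0},
    {"travel": [0, 0, 20], "roll": 0, "jaw": 0},
    {"travel": [0, 0, 13], "roll": 0, "jaw": 0},
    {"travel": [0, 0, 0], "roll": 0, "jaw": 0}
  ]
}}

```text
clock: 30.75
tool_pos: [0.4342, 0.184, 0.1098]
orientation: [179.8, 0.2, -1.0]
force: [-0.3, 0.4, 1.0]
opening: 0.0003
gripper_force: 0.0
```

Run:
```python
from h import *
o=ctrl.get_obs();print(o["clock"],o["tool_pos"],o["force"],o["opening"],delta(w2w(-14,198,112)))
a=snap("side","s15");b=snap("top","t15")
cv2.imwrite("pics/c15.png",np.hstack([cv2.resize(a[220:350,240:350],(440,520)),cv2.resize(b[110:240,130:220],(360,520))]))
```

```text
30.75 [0.4342 0.184  0.1098] [-0.3396  0.4241  0.9568] 0.00027228381257826705 [ 0.831  33.7963 -2.1074]
```

View pics/c15.png

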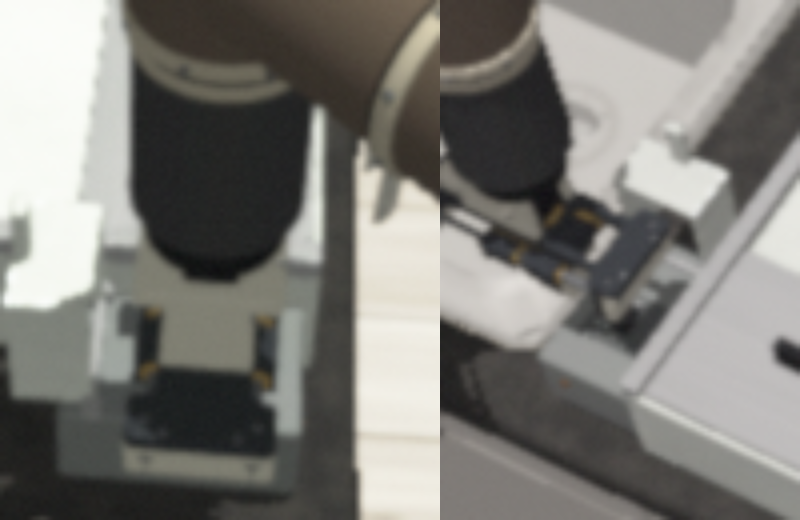

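The guard stays up at left crop (50,270). The closed fingers stand left of the switch (top crop (625,318)), clear of the guard. I'm pushing right.

{"name": "apply_moves", "arguments": {
  "targets": [
    {"travel": [0, 8, 0], "roll": 0, "jaw": 0},
    {"travel": [0, 8, 0], "roll": 0, "jaw": 0},
    {"travel": [0, 8, 0], "roll": 0, "jaw": 0},
    {"travel": [0, 6, 0], "roll": 0, "jaw": 0},
    {"travel": [0, 4, 0], "roll": 0, "jaw": 0},
    {"travel": [0, 0, 0], "roll": 0, "jaw": 0},
    {"travel": [0, 0, 0], "roll": 0, "jaw": 0}
  ]
}}

```text
clock: 31.55
tool_pos: [0.4339, 0.151, 0.1118]
orientation: [180.0, 0.0, -0.9]
force: [-0.7, -0.1, -1.0]
opening: 0.0007
gripper_force: 0.0
```

{"name": "apply_moves", "arguments": {
  "targets": [
    {"travel": [0, 2, 0], "roll": 0, "jaw": 0},
    {"travel": [0, 2, 0], "roll": 0, "jaw": 0},
    {"travel": [0, 2, 0], "roll": 0, "jaw": 0},
    {"travel": [0, 0, 0], "roll": 0, "jaw": 0}
  ]
}}

```text
clock: 31.95
tool_pos: [0.434, 0.1453, 0.1119]
orientation: [180.0, 0.0, -0.9]
force: [0.2, 0.2, -0.9]
opening: 0.0003
gripper_force: 0.2
```

{"name": "apply_moves", "arguments": {
  "targets": [
    {"travel": [0, 2, 0], "roll": 0, "jaw": 0},
    {"travel": [0, 2, 0], "roll": 0, "jaw": 0},
    {"travel": [0, 0, 0], "roll": 0, "jaw": 0}
  ]
}}

```text
clock: 32.25
tool_pos: [0.4344, 0.1437, 0.1121]
orientation: [-179.7, -0.1, -1.0]
force: [-4.6, 12.5, -2.1]
opening: 0.0004
gripper_force: 5.2
```

The 12 N contact force means the switch is at its stop. I'm backing off and rising to check it.

{"name": "apply_moves", "arguments": {
  "targets": [
    {"travel": [0, -10, 0], "roll": 0, "jaw": 0},
    {"travel": [0, -15, 0], "roll": 0, "jaw": 0},
    {"travel": [0, 0, -30], "roll": 0, "jaw": 0},
    {"travel": [0, 0, -40], "roll": 0, "jaw": 0},
    {"travel": [0, 0, -40], "roll": 0, "jaw": 0},
    {"travel": [0, 0, -38], "roll": 0, "jaw": 0},
    {"travel": [40, 12, 0], "roll": 0, "jaw": 45},
    {"travel": [40, 12, 0], "roll": 0, "jaw": 45},
    {"travel": [36, 11, 0], "roll": 0, "jaw": 45},
    {"travel": [0, 0, 0], "roll": 0, "jaw": 45}
  ]
}}

```text
clock: 33.25
tool_pos: [0.5529, 0.1288, 0.2587]
orientation: [179.9, 0.1, -1.0]
force: [-1.1, -0.7, -0.6]
opening: 0.0271
gripper_force: 0.0
```

Run:
```python
from h import *
o=ctrl.get_obs();print(o["clock"],o["tool_pos"],o["force"],o["opening"],delta([.550,.1326,.191]))
a=snap("side","s16");b=snap("top","t16")
cv2.imwrite("pics/c16.png",np.hstack([cv2.resize(a[220:350,240:350],(440,520)),cv2.resize(b[110:240,130:220],(360,520))]))
```

```text
33.25 [0.5529 0.1288 0.2587] [-1.1082 -0.7051 -0.6405] 0.027055051105462156 [-2.9448 -3.8934 67.6579]
```

View pics/c16.png

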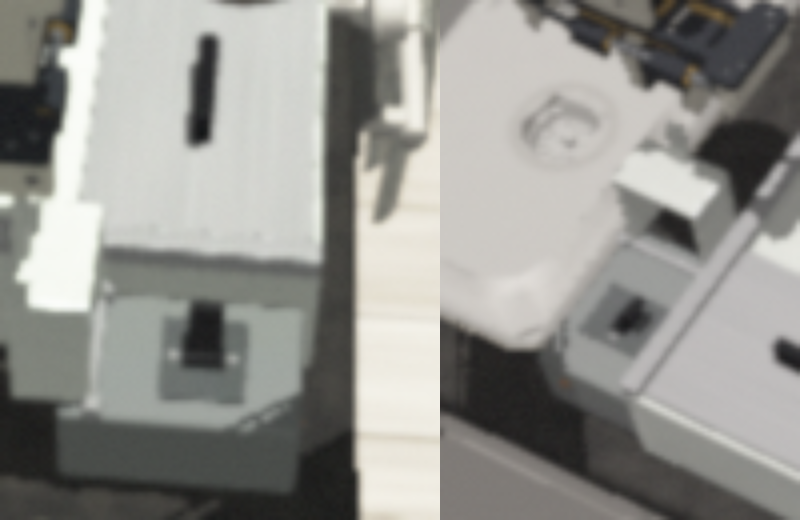

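The switch now leans to the compartment side, with its paddle at left crop (205,335). The guard is still up. I'm regripping the tab.

{"name": "apply_moves", "arguments": {
  "targets": [
    {"travel": [-3, -4, 0], "roll": 0, "jaw": 45},
    {"travel": [0, 0, 0], "roll": 0, "jaw": 45},
    {"travel": [0, 0, 30], "roll": 0, "jaw": 45},
    {"travel": [0, 0, 25], "roll": 0, "jaw": 45},
    {"travel": [0, 0, 12], "roll": 0, "jaw": 45},
    {"travel": [0, 0, 0], "roll": 0, "jaw": 5},
    {"travel": [0, 0, 0], "roll": 0, "jaw": 5},
    {"travel": [0, 0, 0], "roll": 0, "jaw": 5},
    {"travel": [0, 0, 0], "roll": 0, "jaw": 5},
    {"travel": [0, 0, 0], "roll": 0, "jaw": 5}
  ]
}}

```text
clock: 34.35
tool_pos: [0.5474, 0.1327, 0.1941]
orientation: [179.9, -0.1, -0.9]
force: [0.3, -3.3, 2.2]
opening: 0.0156
gripper_force: 30.0
```

{"name": "apply_moves", "arguments": {
  "targets": [
    {"travel": [-18, 0, -5.7], "roll": 0, "jaw": 5},
    {"travel": [-18.6, 0, -3], "roll": 0, "jaw": 5},
    {"travel": [-18.8, 0, -0.2], "roll": 0, "jaw": 5},
    {"travel": [-18.7, 0, 2.5], "roll": 0, "jaw": 5},
    {"travel": [-18.1, 0, 5.3], "roll": 0, "jaw": 5},
    {"travel": [-17.1, 0, 7.9], "roll": 0, "jaw": 5},
    {"travel": [-15.8, 0, 10.3], "roll": 0, "jaw": 5},
    {"travel": [0, 0, 0], "roll": 0, "jaw": 5}
  ]
}}

```text
clock: 35.15
tool_pos: [0.4203, 0.1345, 0.1757]
orientation: [180.0, 0.0, -0.9]
force: [0.8, -6.6, 1.2]
opening: 0.0158
gripper_force: 30.0
```

{"name": "apply_moves", "arguments": {
  "targets": [
    {"travel": [-14.1, 0, 12.5], "roll": 0, "jaw": 5},
    {"travel": [-12.1, 0, 14.4], "roll": 0, "jaw": 5},
    {"travel": [-9.9, 0, 16], "roll": 0, "jaw": 5},
    {"travel": [-3.7, 0, 8.6], "roll": 0, "jaw": 5},
    {"travel": [0, 0, 0], "roll": 0, "jaw": 5},
    {"travel": [0, 0, 0], "roll": 0, "jaw": 5}
  ]
}}

```text
clock: 35.75
tool_pos: [0.3817, 0.135, 0.1243]
orientation: [179.8, 0.1, -0.9]
force: [0.2, -7.3, 0.3]
opening: 0.0155
gripper_force: 30.0
```

{"name": "apply_moves", "arguments": {
  "targets": [
    {"travel": [-1.2, 0, 3], "roll": 0, "jaw": 5},
    {"travel": [-1.2, 0, 3], "roll": 0, "jaw": 5},
    {"travel": [0, 0, 0], "roll": 0, "jaw": 5},
    {"travel": [0, 0, 0], "roll": 0, "jaw": 5}
  ]
}}

```text
clock: 36.15
tool_pos: [0.3801, 0.1352, 0.1196]
orientation: [179.9, 0.0, -0.9]
force: [-1.9, -8.2, 13.5]
opening: 0.0157
gripper_force: 30.0
```

{"name": "apply_moves", "arguments": {
  "targets": [
    {"travel": [-0.8, 0, 2], "roll": 0, "jaw": 5},
    {"travel": [0, 0, 0], "roll": 0, "jaw": 5},
    {"travel": [0, 0, 0], "roll": 0, "jaw": 5}
  ]
}}

```text
clock: 36.45
tool_pos: [0.3799, 0.1353, 0.1187]
orientation: [179.9, -0.1, -0.9]
force: [-4.8, -11.5, 27.4]
opening: 0.0157
gripper_force: 30.0
```

The 27 N upward force means the guard is on its stop. I'm releasing and retreating.

{"name": "apply_moves", "arguments": {
  "targets": [
    {"travel": [0, 0, -0.5], "roll": 0, "jaw": 45},
    {"travel": [0, 0, 0], "roll": 0, "jaw": 45},
    {"travel": [0, 0, 0], "roll": 0, "jaw": 45},
    {"travel": [0, 0, 0], "roll": 0, "jaw": 45},
    {"travel": [0, 0, -25], "roll": 0, "jaw": 45},
    {"travel": [0, 0, -40], "roll": 0, "jaw": 45},
    {"travel": [0, 0, -40], "roll": 0, "jaw": 45},
    {"travel": [20, 40, -20], "roll": 0, "jaw": 45},
    {"travel": [20, 45, 0], "roll": 0, "jaw": 45},
    {"travel": [10, 45, 0], "roll": 0, "jaw": 45}
  ]
}}

```text
clock: 37.45
tool_pos: [0.4281, 0.0049, 0.2428]
orientation: [-179.9, -0.1, -0.8]
force: [1.2, 0.8, -0.7]
opening: 0.045
gripper_force: 0.0
```

{"name": "apply_moves", "arguments": {
  "targets": [
    {"travel": [0, 45, 0], "roll": 0, "jaw": 45},
    {"travel": [0, 45, 0], "roll": 0, "jaw": 45},
    {"travel": [0, 45, 0], "roll": 0, "jaw": 45},
    {"travel": [0, 45, 0], "roll": 0, "jaw": 45},
    {"travel": [0, 45, 0], "roll": 0, "jaw": 45},
    {"travel": [0, 45, 0], "roll": 0, "jaw": 45},
    {"travel": [0, 0, 0], "roll": 0, "jaw": 45},
    {"travel": [0, 0, 0], "roll": 0, "jaw": 45}
  ]
}}

```text
clock: 38.25
tool_pos: [0.4219, -0.2655, 0.2411]
orientation: [-180.0, 0.1, -1.1]
force: [-0.6, 1.1, -0.1]
opening: 0.0452
gripper_force: 0.0
```

Run:
```python
from h import *
o=ctrl.get_obs();print(o["clock"],o["tool_pos"],o["force"])
a=snap("side","s17");b=snap("top","t17")
cv2.imwrite("pics/c17.png",np.hstack([cv2.resize(a[200:350,190:350],(533,500)),cv2.resize(b[110:240,140:210],(267,500))]))
for n,f,p in [("side",lambda q:((q-[190,200])*3.333),(-78,181.5,114)),("side",lambda q:((q-[190,200])*3.333),(-36,220.5,120)),("side",lambda q:((q-[190,200])*3.333),(-36,142.5,120)),("side",lambda q:((q-[190,200])*3.333),(0,0,135))]: print(p,f(proj(n,w2w(*p))))
```

```text
38.25 [ 0.4219 -0.2655  0.2411] [-0.6426  1.0917 -0.1281]
(-78, 181.5, 114) [429.0087 335.9219]
(-36, 220.5, 120) [367.6604 370.7397]
(-36, 142.5, 120) [372.7697 283.1201]
(0, 0, 135) [336.2384 126.6106]
```

View pics/c17.png

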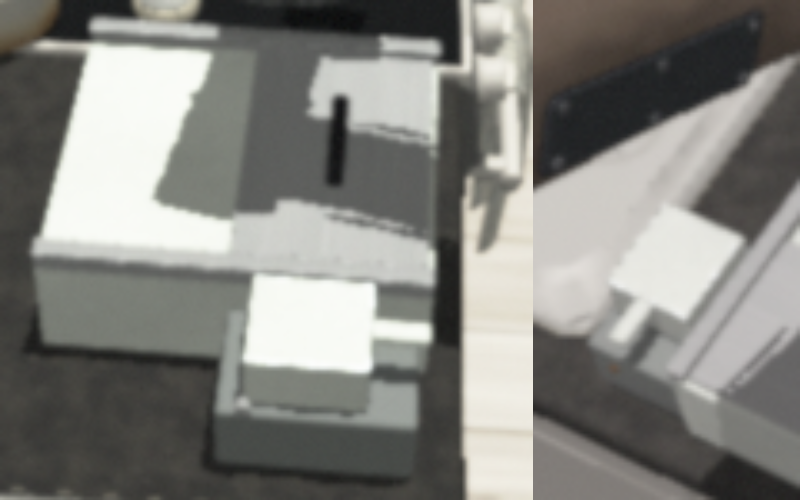

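The guard is down: its tab end at crop (431,332) is within about 1 px of the predicted lowered place (429,336). The cover is shut and the gripper is clear, so I'm handing in.

```bash
python3 -c "
from plant import ctrl
print(ctrl.close_job())"
```

```text
the job is handed in; nothing more can be done
None
```

I handed in the job at about 38 s of robot time: all three tins are upright in the compartment, the cover is shut, the switch is flipped to its stop and the guard is lowered; hand-in gave no verdict, so my final check was the last camera views and the contact forces.

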